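# Turn the ball dish to the mixing beaker

## Robot

A 7-joint arm with a two-finger parallel gripper is mounted at the origin on a cart in front of the work surface, level with it; the furniture and walls round the work are solid. World frame = base frame: x ahead of the robot, y to its left, z up, the work surface at z = 0. Lengths are in mm, angles in rad, forces in N, time in s.
With the tool pointing down it reaches from about 400 to 875 mm from the base axis. Payload 4.4 kg.
Tool frame: the origin (TCP) lies midway between the tips of the shut fingers; the grasp point (between the pads) lies behind it (ctrl.grip_point_offset is the x of the grasp point in the tool frame, in mm); x points along the fingers, z is the direction in which the jaws open and shut, and the axes are right-handed (so a half turn about x gives the same grasp; the last joint's range is limited). The gripper opens to 85 mm and grips with 20 to 120 N. Pads are 22 mm wide; open, the fingers measure 114 mm over their backs; the gripper's body (76 mm by 85 mm) begins 54 mm behind the grasp point. The pads swing forward as they close: fully open they stand 13 mm farther back than shut.
Start: joints at [-1.238, 0.628, 0.038, 1.517, -0.027, 0.996, -0.02], TCP at [252.381, 599.017, 231.313] pointing down, gripper open.
Joint ranges: [-3.06, 3.06], [-0.37, 2.12], [-1.25, 1.32], [0.18, 2.47], [-1.1, 4.24], [0.23, 1.98], [-2.94, 2.94]. Speed limits (rad/s): [2.57, 2.57, 3.14, 3.14, 3.14, 3.14, 3.14].

## Interface

Orientations are given as [roll, pitch, yaw] about the fixed x, y, z axes, in that order (R = Rz(yaw) Ry(pitch) Rx(roll)).
In Python, from cell import status, eyes, ctrl gives the robot as it stands. The module is installed in compiled form; this text tells all that it offers.
- The arm moves only by the tool apply_moves, never from a script. Its argument "targets" is a list of rows, each a list of 3 entries, a list of its own where there are three numbers: the shift along the tool's x, y, z in mm, then the turn about the tool's x in degrees, then the finger opening in mm, from 0 to 85.4. In form: [[[dx, dy, dz], roll, claw], ...]. A call has 1 to 10 rows; each row shifts and turns the pose as measured when the row begins, along the tool's axes as they then stand; what a row does not reach is not made up. A row lasts 1/8 s, in which the tool goes at most 62.5 mm and 10.7 degrees, less where a joint would pass 70% of its speed; a pose out of reach is approached as far as the arm can. A call is refused whole if a number of a shift passes 62.5 or a number of a turn 10.7, either way. A call with a gripper value outside its range is refused whole. The fingers move at their own pace and stop on an object; the grip force is fixed at half the most. Time passes only in rows, so rows that do not move let the fingers close. It gives the time, the measured TCP pose, the force and the opening at its end, in the units of the state.
- status.read_state(): the state, without advancing time (a new reading comes with each control period).
- eyes.get_image(name): name is "side" or "top"; returns (picture, depth): 400x640x3 uint8, blue, green, red; 400x640 float32, mm along the optical axis (not along the pixel's ray), 0 where there is no reading.
- eyes.camera_params(name): a dict with "fx", "fy", "cx", "cy" (pixels), "R" (3x3) and "t" (3): a world point X has camera coordinates R X + t. Camera axes: x right, y down, z forward; pixel columns grow to the right and rows downward; lengths in mm; the calibration is good to about 2 mm. A picture is of the moment at which its call begins. camera_params takes no time and is no camera call.
- ctrl.finish_job(): hands the job in, once; it reports no verdict.
The state is a dict: "clock": time; "qpos": joint angles; "qd": joint speeds; "tau": joint torques, N m; "eef_pos": TCP position; "tool_rot": TCP orientation; "force": force on the tool from outside, world axes, zero at the start; "torque": the same for the moment, N m; "width": finger opening in mm.
Only numpy, scipy, OpenCV 4.12 (cv2) and the standard library are available. Lean on these libraries where they do the work, as an engineer would, in place of code of your own. Each camera call takes 0.05 s, during which the arm holds its last target.

## Task

Take the metal balance rod out of its wooden block and slide it all the way down into the square socket on the rim of the ball dish, and let it go. Then take the dish by its handle bar, lift it straight up well clear of its cradle, and turn it a quarter turn, keeping it level and the loose steel ball in its middle, towards the side where the mixing beaker stands, until the end of the pouring lip is above the middle of the beaker's mouth. Finish still holding the dish there in the gripper, level and motionless, touching nothing else, with beaker and black jar left standing where they were.

Things in the scene. Friction and masses are not known exactly. Their poses are not given: they have to be found in the camera images.
- cradle: Fixed square plywood board, 130 x 130 x 12 mm, with four low dark pins (6 mm high, 48 mm from the centre) round the dish's foot. Origin at the centre of the board's underside, on the bench; z up, x roughly away from the robot, y roughly to its left. The dish's foot rests 12 mm above the origin.
- dish: Round shallow aluminium dish, 148 mm across, 24 mm deep, 0.3 kg, hoop handle over it; floor slopes to a flat middle of 9 mm radius. Origin: centre of the underside of its foot; z up. +x points to the pouring lip (34 mm wide chute, end 115 mm out, heavier side); at -x is the square rod socket; the handle bar runs along y over the centre. At the start the lip points roughly at the robot.
- handle_bar (a point): Middle of the dish's wooden handle bar, 133 mm above the dish's underside; the bar is 14 mm thick (dish x), 96 mm long (dish y) and 22 mm high; nothing but the ball lies under it. The bar is gripped across its thickness.
- dish_seat (a point): Where the ball's centre lies when it is in the middle of the dish: on the dish's axis, 15 mm above its underside.
- lip_end (a point): End of the pouring lip, at the middle of its lower edge: dish frame (115, 0, 20) mm. Axes as the dish.
- socket_mouth (a point): Middle of the mouth of the socket: dish frame (-85, 0, 60) mm. Axes as the dish. The socket is a 24 x 24 mm steel block with a round hole, 16 mm wide, 42 mm deep, with a 3 mm chamfer at the mouth.
- rod: Loose round steel balance rod, 85 mm long, 0.05 kg: a shank 14 mm in diameter and 55 mm long with a chamfered foot, then a head 20 mm in diameter and 30 mm long to grip by. Origin at the middle of its foot (lower end), z along it to the head. It starts upright in the wooden block, foot 10 mm above the bench. Fully in, its foot is 42 mm below the socket's mouth and the head's shoulder 13 mm above it.
- rod_block: Fixed light wooden block, 36 x 36 x 40 mm, with a round hole 17 mm wide and 30 mm deep in its top, in which the rod stands at the start. Origin at the centre of its underside.
- ball_center (a point): Centre of the loose steel ball, 22 mm in diameter, lying free in the middle of the dish.
- beaker: Empty mixing beaker standing on the bench, 109 mm high, 78 mm across its open mouth, narrower at the foot. Origin at the centre of its underside. It stands at the left or right of the cradle, about 0.18 m from it.
- jar: Lidded black round jar, 70 mm across and 78 mm high, standing at the other side of the cradle. Origin at the centre of its underside.
Things that resemble listed ones, but are neither listed nor needed, are in the scene too. What is shaped like the jar but red is not meant.

How it is judged:
By the outcome, as a careful person would: the job done as asked, in the order asked, and still so for the second after the job is handed in, while the arm keeps its last pose, push and grip.
It also fails if it takes over 62 s, if anything falls off the work surface, if the arm or the gripper's body presses on something with over 40 N, if the wrist force passes 120 N, or if a joint passes its speed limit or range.

## Working session

There is one attempt and no reset: what is moved stays moved. The work goes in short steps, Python scripts to look and compute and a tool call to move; the robot and the scene stay as the last step left them, time stands still between calls to the robot, and variables do not carry over. Pictures are saved under pics/ and viewed, and the job is handed in when it is done.

Besides the shell and the picture viewer there is one more tool, called after "Emit:" by a JSON object that holds its "method" and its "body". apply_moves: Moves the arm, as the interface text tells. Its arguments: {"type":"object","properties":{"targets":{"type":"array"}},"required":["targets"]}

```bash
mkdir -p pics
python3 - <<'E'
from cell import status, eyes, ctrl
import cv2,numpy as np,pickle
s=status.read_state();print(s, ctrl.grip_point_offset)
for n in("side","top"):
    p,d=eyes.get_image(n);cv2.imwrite(f"pics/{n}0.png",p);np.savez(f"{n}0.npz",p=p,d=d);c=eyes.camera_params(n);print(n,c)
E
```

```text
{'clock': 0.0, 'qpos': array([-1.23780304,  0.62935163,  0.03843435,  1.51838477, -0.02701806,
        0.99624776, -0.02001518]), 'qd': array([-0.00158172, -0.00060316, -0.00155265, -0.00110084, -0.00035785,
       -0.00095054, -0.00057586]), 'tau': array([-6.59379657e-04, -5.63403726e+01,  1.22599650e+00, -1.93453145e+01,
        1.09348178e-02,  1.05420436e-02, -6.44232827e-06]), 'eef_pos': array([252.12386387, 598.44027772, 230.37998943]), 'tool_rot': array([-3.13865198,  1.56892241, -1.96666818]), 'force': array([-0.05258458,  0.08888179,  0.0975866 ]), 'torque': array([-0.01374294, -0.00372328,  0.01862724]), 'width': 85.34315119408122} -18.700000000000003
side {'fx': 426.04456027565794, 'fy': 426.04456027565794, 'cx': 319.62206791580996, 'cy': 194.65216184128073, 'R': array([[-0.94243469, -0.33428129, -0.00853667],
       [-0.20241805,  0.59062291, -0.78114756],
       [ 0.26616497, -0.73445258, -0.62428808]]), 't': array([442.76507618, 259.11123024, 741.89187161])}
top {'fx': 461.64394093209813, 'fy': 461.64394093209813, 'cx': 322.398405197909, 'cy': 203.53421025872035, 'R': array([[-0.14520099, -0.98939006, -0.00489762],
       [-0.96451074,  0.14264964, -0.22219384],
       [ 0.22053502, -0.02753896, -0.97499021]]), 't': array([-83.94141132, 557.15531661, 841.92166823])}
```

View pics/side0.png

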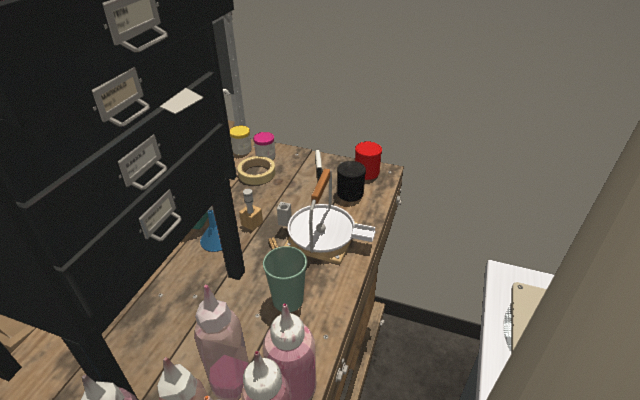

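View pics/top0.png

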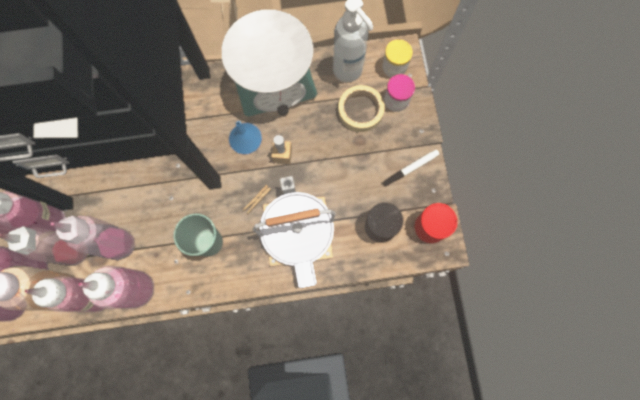

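```bash
cat > h.py <<'E'
from cell import status, eyes, ctrl
import cv2,numpy as np
from scipy.spatial.transform import Rotation as Ro
def ray(n,u,v):
    c=eyes.camera_params(n);d=np.array([(u-c['cx'])/c['fx'],(v-c['cy'])/c['fy'],1.]);return -c['R'].T@c['t'],c['R'].T@d
def atz(n,u,v,z):
    o,d=ray(n,u,v);return o+d*(z-o[2])/d[2]
def atd(n,u,v,dep):
    o,d=ray(n,u,v);return o+d*dep
def proj(n,X):
    c=eyes.camera_params(n);q=c['R']@np.array(X,float)+c['t'];return np.array([c['fx']*q[0]/q[2]+c['cx'],c['fy']*q[1]/q[2]+c['cy']])
def tri(u1,u2):
    o1,d1=ray("top",*u1);o2,d2=ray("side",*u2);d1/=np.linalg.norm(d1);d2/=np.linalg.norm(d2)
    s=np.linalg.lstsq(np.stack([d1,-d2],1),o2-o1,rcond=None)[0];a=o1+s[0]*d1;b=o2+s[1]*d2;return (a+b)/2,np.linalg.norm(a-b)
def cloud(n,f):
    d=f['d'];c=eyes.camera_params(n);v,u=np.mgrid[:400,:640]
    P=np.stack([(u-c['cx'])/c['fx']*d,(v-c['cy'])/c['fy']*d,d],-1)-c['t'];return P@c['R']
def crop(p,u0,v0,u1,v1,k,name):
    q=cv2.resize(p[v0:v1,u0:u1],None,fx=k,fy=k,interpolation=cv2.INTER_CUBIC);cv2.imwrite(name,q)
E
python3 - <<'E'
from h import *
t=np.load('top0.npz');s=np.load('side0.npz')
crop(t['p'],235,120,345,300,3.3,'pics/t1.png')
crop(t['p'],165,120,345,300,3.3,'pics/t1.png')
crop(s['p'],230,160,390,320,3.7,'pics/s1.png')
print(proj('top',[252,599,230]),proj('side',[252,599,230]))
for n,f in(('top',t),('side',s)):
    P=cloud(n,f)
    for u,v in ([(298,228),(293,216),(303,275),(287,183),(279,143),(281,158),(195,225),(384,215),(384,225)] if n=='top' else [(321,228),(321,185),(284,208),(248,193),(286,258),(351,170)]):
        print(n,u,v,P[v,u].round(1))
E
```

```text
[-179.69868591  448.46004014] [325.43062329 916.980487  ]
top 298 228 [ 502.8 -109.6   34.8]
top 293 216 [ 503.3 -107.7  155.7]
top 303 275 [ 409.1 -106.8   36. ]
top 287 183 [ 595.4 -100.2   45.3]
top 279 143 [663.9 -97.3  94. ]
top 281 158 [654.  -94.3  32.8]
top 195 225 [535.4  89.6  50.8]
top 384 215 [ 496.1 -277.2   77.1]
top 384 225 [ 476.6 -273.5   79.4]
side 321 228 [501.3 -98.5  34.5]
side 321 185 [498.7 -93.5 156.3]
side 284 208 [ 591.1 -107.9   59.2]
side 248 193 [666.8 -91.4  94.4]
side 286 258 [518.9  47.1  81.7]
side 351 170 [ 484.9 -269.4   77.9]
```

View pics/t1.png

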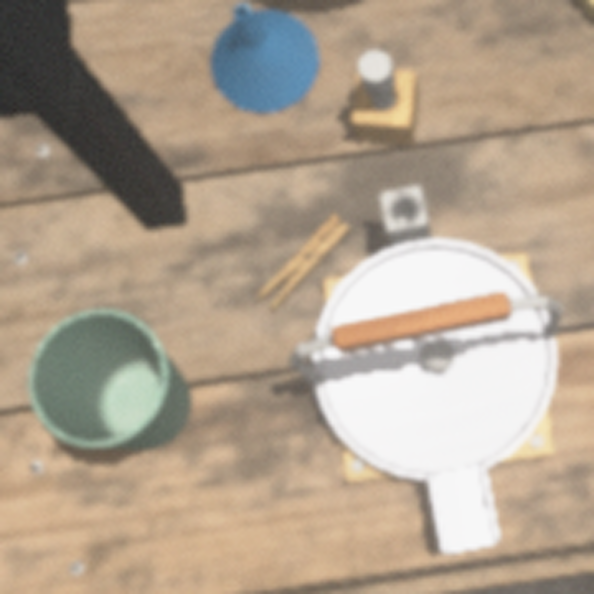

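View pics/s1.png

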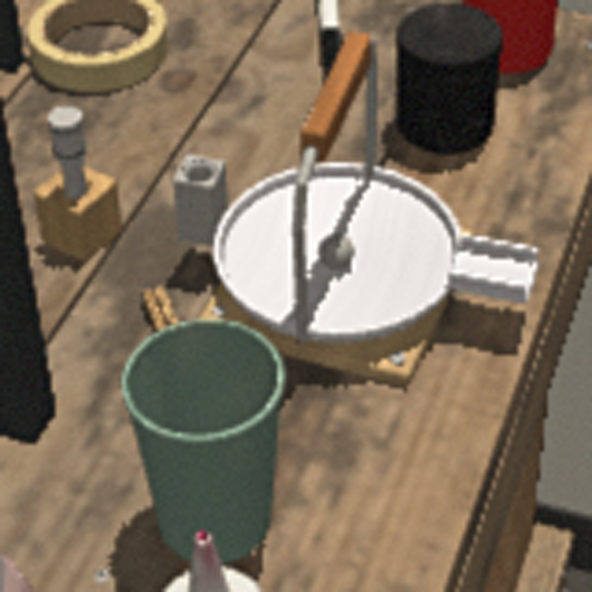

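Run:
```python
from h import *
T=lambda x,y:(x/3.3-.5+.5/3.3+165,y/3.3-.5+.5/3.3+120)
S=lambda x,y:(x/3.7-.5+.5/3.7+230,y/3.7-.5+.5/3.7+160)
for n,a,b,z in [('rod',(376,65),(66,117),95),('sock',(405,209),(203,173),72),('ball',(437,354),(337,249),27),('beaker',(99,378),(204,379),109)]:
    print(n,tri(T(*a),S(*b)),atz('top',*T(*a),z),atz('side',*S(*b),z))
for n,a,z in [('barL',(335,338),156),('barR',(508,304),156),('lipL',(440,553),40),('lipR',(498,544),40)]: print(n,atz('top',*T(*a),z))
t=np.load('top0.npz');P=cloud('top',t);s=np.load('side0.npz');Q=cloud('side',s)
# jar
for z0,xy in((109,'b'),):
    pass
def mask(P,lo,hi):
    return P[np.all((P>lo)&(P<hi),-1)]
for nm,P in(('top',P),('side',Q)):
    b=mask(P,[440,20,100],[640,170,114]);print(nm,'beaker rim',len(b),b.min(0),b.max(0))
    b=mask(P,[400,-340,70],[560,-220,84]);print(nm,'jar',len(b),b.min(0),b.max(0))
    b=mask(P,[640,-140,88],[700,-60,100]);print(nm,'rod',len(b),b.mean(0))
    b=mask(P,[570,-140,66],[620,-70,78]);print(nm,'sock',len(b),b.mean(0))
    b=mask(P,[440,-200,148],[560,-20,162]);print(nm,'bar',len(b),b.mean(0),b.min(0),b.max(0))
# obstacle height grid
A=np.concatenate([P.reshape(-1,3),Q.reshape(-1,3)])
print('max z grid rows x 250..950, cols y 700..-400')
for x in range(350,950,50):
    r=[]
    for y in range(650,-400,-50):
        m=A[(abs(A[:,0]-x-25)<25)&(abs(A[:,1]-y-25)<25)]
        r.append('%4d'%np.percentile(m[:,2],99) if len(m)>5 else '   .')
    print(x,' '.join(r))
s=status.read_state();R=Ro.from_euler('xyz',s['tool_rot']).as_matrix();print(R)
```

```text
rod (array([671.46833556, -97.45124109,  93.61732671]), np.float64(0.3070759221434059)) [671.08866897 -97.48042407  95.        ] [670.33295284 -95.89516782  95.        ]
sock (array([ 587.55986777, -102.19231029,   69.66887129]), np.float64(1.5636152669843562)) [ 587.69259322 -102.12429694   72.        ] [585.48975438 -99.62402028  72.        ]
ball (array([ 505.84439622, -107.89064173,   28.22851285]), np.float64(1.1221545146201553)) [ 506.63040437 -107.75050733   27.        ] [ 505.71015517 -109.1228192    27.        ]
beaker (array([506.48457575,  77.50362728, 106.36568502]), np.float64(0.5151245866066778)) [505.70302981  76.75674766 109.        ] [505.65811697  79.66594891 109.        ]
barL [499.43083001 -60.21837045 156.        ]
barR [ 504.20603528 -152.89761339  156.        ]
lipL [387.05270759 -94.22444676  40.        ]
lipR [ 387.25709679 -128.52086053   40.        ]
top beaker rim 347 [468.45598253  38.93955343 100.06468454] [639.67134406 114.87348128 113.79740315]
top jar 1039 [ 452.36138412 -312.05284937   70.21055202] [ 521.46582196 -242.5433004    82.55686993]
top rod 
[... 1497 characters left out ...]
3
700    .    .    .    .    .    .  296  364    3    3    3    3    3   25   86    3    3    3   27   27   67
750    .    .    .    .    .    .    3    3    3    3    3    3    3    4   34   33    .    4   27   27   68
800    .    .    .    .    .    .    3    3    2    .    .    .    .    .    .    .    .    .    2  231   68
850    .    .    .    .    .    3   71    3    3    .    .    .    .    .    .    .    .    .    .    .   67
900    .    .    .    .    .    .    .    3    2    .    .    .    .    .    .    .    .    .    .    .    .
[[-6.60677938e-04 -9.21551512e-01  3.88255552e-01]
 [-1.61001747e-03  3.88256113e-01  9.21550106e-01]
 [-9.99998486e-01 -1.62503962e-05 -1.74022628e-03]]
```

Run:
```python
from h import *
A=np.concatenate([cloud(n,np.load(n+'0.npz')).reshape(-1,3) for n in('top','side')])
for z in range(5,650,50):
    m=A[(A[:,2]>z)&(A[:,2]<z+50)&(A[:,0]>525)&(A[:,1]>-60)&(A[:,1]<400)&(A[:,0]<720)]
    if len(m): 
        i=m[:,1].argsort()[:max(3,len(m)//50)]; print(z,len(m),'xmin',np.percentile(m[:,0],2),'ymin',m[i].mean(0).round())
m=A[(A[:,2]>200)&(A[:,0]>540)&(A[:,1]>-150)&(A[:,1]<60)&(A[:,0]<800)];print(m.min(0),m.max(0))
print(np.histogram(m[:,0],8),np.histogram(m[:,1],8))
```

```text
5 2789 xmin 526.3653173969415 ymin [557. -58.  22.]
55 2369 xmin 526.0577679877238 ymin [716. -24.  71.]
105 2987 xmin 526.4718659300628 ymin [631.  40. 132.]
155 3955 xmin 525.7346238224517 ymin [630.  40. 180.]
205 4673 xmin 526.4718701318798 ymin [642.  40. 237.]
255 7523 xmin 588.4027773386433 ymin [657.  40. 279.]
305 12230 xmin 598.1767441886561 ymin [658.  40. 330.]
355 12742 xmin 592.7319857448035 ymin [656.  40. 381.]
405 14445 xmin 586.6811174772096 ymin [654.  40. 431.]
455 13095 xmin 597.4638328467648 ymin [654.  40. 480.]
505 16215 xmin 552.8532391303671 ymin [637.  40. 530.]
555 12669 xmin 553.451803123916 ymin [622.  40. 578.]
605 1651 xmin 600.1260794334984 ymin [606.  40. 616.]
[554.86638442  39.04467165 200.14211867] [799.98141469  59.99735151 636.96243626]
(array([1247, 6467, 2940, 1911, 1397, 1009,  721,  490]), array([554.86638442, 585.5057632 , 616.14514199, 646.78452077,
       677.42389955, 708.06327834, 738.70265712, 769.3420359 ,
       799.98141469])) (array([10207,   626,   624,   666,   660,    82,  1489,  1828]), array([39.04467165, 41.66375663, 44.28284161, 46.90192659, 49.52101158,
       52.14009656, 54.75918154, 57.37826652, 59.99735151]))
```

Emit:
{"method": "apply_moves", "body": {"targets": [[[-20, 0, -20], 0, 60], [[-20, -28, -42], 0, 60], [[-20, -28, -42], 0, 60], [[-20, -28, -42], 0, 60], [[0, -28, -42], 0, 60], [[0, -28, -30], 0, 60], [[0, -38, -38], 0, 60], [[0, -38, -38], 0, 60], [[0, -38, -38], 0, 60], [[0, -38, -38], 0, 60]]}}

```text
clock: 1.35
eef_pos: [379.0, 133.1, 311.0]
tool_rot: [3.096, 1.566, -2.006]
force: [0.4, 0.1, 0.3]
width: 59.8
```

```bash
cat > g.py <<'E'
from h import *
import sys
def go(x,y,z,ang=None):
    s=status.read_state();R=Ro.from_euler('xyz',s['tool_rot']).as_matrix();p=s['eef_pos']
    a=np.degrees(np.arctan2(R[1,2],R[0,2]))
    print('t',round(s['clock'],2),'p',p.round(1),'ang',a.round(2),'xaxis',R[:,0].round(4),'F',s['force'].round(1),'w',round(s['width'],1))
    print('tool shift',(R.T@(np.array([x,y,z])-p)).round(1), 'roll needed', None if ang is None else round((a-ang+180)%360-180,2),'q7',s['qpos'][6].round(2))
if __name__=='__main__': go(*map(float,sys.argv[1:]))
E
python3 g.py 560 -97 300 3.1
```

```text
t 1.35 p [379.  133.1 311. ] ang 67.67 xaxis [-0.0019 -0.0041 -1.    ] F [0.4 0.1 0.3] w 59.8
tool shift [  11.6 -254.8 -144. ] roll needed 64.57 q7 0.83
```

Emit:
{"method": "apply_moves", "body": {"targets": [[[0, -50, -30], 0, 60], [[0, -50, -29], 0, 60], [[0, -50, -29], 0, 60], [[0, -50, -29], 0, 60], [[0, 0, 0], 10.7, 60], [[0, 0, 0], 10.7, 60], [[0, 0, 0], 10.7, 60], [[0, 0, 0], 10.7, 60], [[0, 0, 0], 10.7, 60], [[0, 0, 0], 10.7, 60]]}}

```text
clock: 2.6
eef_pos: [521.7, -63.9, 308.6]
tool_rot: [-2.548, 1.562, -2.495]
force: [-0.8, 0.1, -0.5]
width: 59.7
```

```bash
python3 g.py 670.5 -97 130 3.1
```

```text
t 2.6 p [521.7 -63.9 308.6] ang 3.02 xaxis [-0.0067 -0.005  -1.    ] F [-0.8  0.1 -0.5] w 59.7
tool shift [177.7 -40.1 148.1] roll needed -0.08 q7 0.41
```

Emit:
{"method": "apply_moves", "body": {"targets": [[[30, -10, 37], 0, 50], [[40, -10, 37], 0, 50], [[40, -10, 37], 0, 50], [[40, -10, 37], 0, 50], [[20, 0, 0], 0, 50], [[0, 0, 0], 0, 50]]}}

```text
clock: 3.35
eef_pos: [673.6, -95.2, 130.5]
tool_rot: [-2.998, 1.561, -2.945]
force: [-0.9, 0.5, 1.8]
width: 50.1
```

Run:
```python
from g import *
go(670.5,-97,64,3.1)
for n in("side","top"):
    p,d=eyes.get_image(n);np.savez(f"{n}1.npz",p=p,d=d);cv2.imwrite(f"pics/{n}1.png",p)
    u,v=proj(n,status.read_state()['eef_pos']);print(u,v)
    crop(p,*((210,130,370,250) if n=='side' else (200,80,360,200)),5,f"pics/{n}1c.png")
```

```text
t 3.35 p [673.6 -95.2 130.5] ang 3.08 xaxis [-0.0092 -0.0018 -1.    ] F [-0.9  0.5  1.8] w 50.1
tool shift [66.6 -1.5 -2.6] roll needed -0.02 q7 0.52
243.67680068556044 177.4821101131585
275.2631473102931 130.1925873662126
```

View pics/side1c.png

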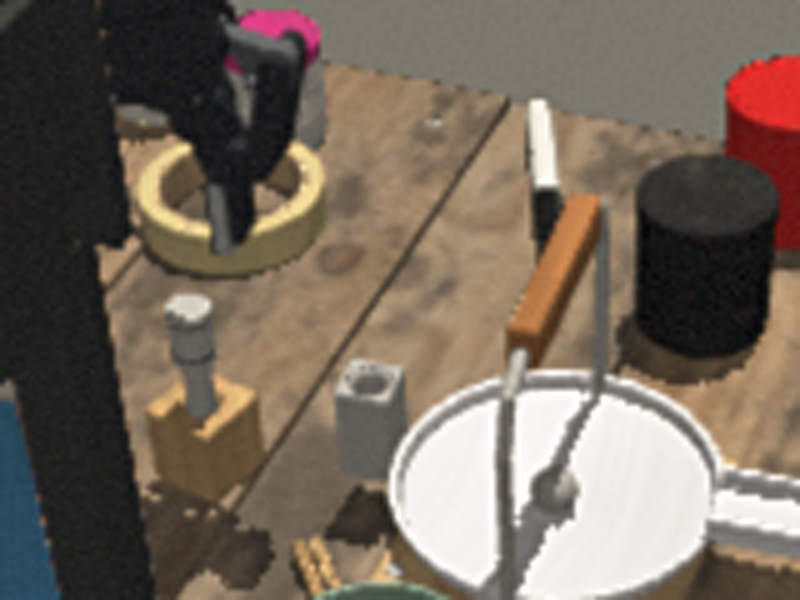

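View pics/top1.png

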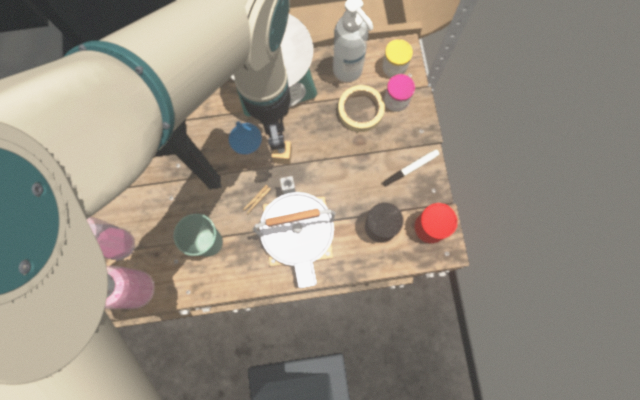

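Run:
```python
from h import *
a=np.load('top0.npz');b=np.load('top1.npz')
A=cloud('top',a);B=cloud('top',b)
for u,v in [(30,230),(120,120),(200,60),(230,30),(262,20),(265,80),(270,110),(160,160),(60,330)]: print(u,v,'arm',B[v,u].round(),'before',A[v,u].round())
print(status.read_state()['qpos'].round(3),status.read_state()['tau'].round(1))
```

```text
30 230 arm [401.   5. 711.] before [541. 337. 173.]
120 120 arm [476. -26. 667.] before [602.  79. 410.]
200 60 arm [547. -69. 608.] before [874.  43.  80.]
230 30 arm [596. -90. 571.] before [884. -35. 152.]
262 20 arm [ 630. -118.  531.] before [899. -99. 148.]
265 80 arm [ 641. -105.  389.] before [774. -89. 143.]
270 110 arm [ 639. -101.  300.] before [768. -84.  22.]
160 160 arm [699. 165.  -1.] before [699. 166.  -1.]
60 330 arm [349.   6. 682.] before [ 398.  721. -604.]
[-0.167  0.835  0.491  1.512 -0.453  0.914  0.522] [  0.1 -59.1   8.6 -16.    0.    0.    0. ]
```

View pics/side1.png

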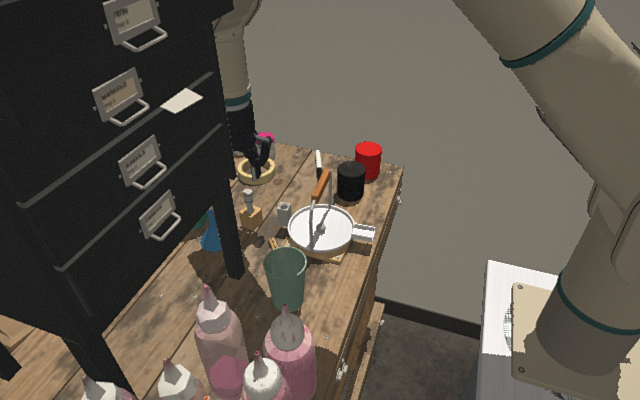

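Emit:
{"method": "apply_moves", "body": {"targets": [[[0, -1.5, -2.6], 0, 50], [[25, 0, 0], 0, 50], [[25, 0, 0], 0, 50], [[14, 0, 0], 0, 50], [[0, 0, 0], 0, 50]]}}

```text
clock: 4.08
eef_pos: [675.2, -97.6, 77.7]
tool_rot: [-0.404, 1.561, -0.349]
force: [-0.4, -0.6, 0.8]
width: 50.3
```

Run:
```python
from g import *
go(670.5,-97,64,3.1)
for n in("side","top"):
    p,d=eyes.get_image(n);np.savez(f"{n}2.npz",p=p,d=d)
    crop(p,*((210,150,330,240) if n=='side' else (220,100,340,190)),5,f"pics/{n}2c.png")
```

```text
t 4.08 p [675.2 -97.6  77.7] ang 3.12 xaxis [ 0.0088 -0.0032 -1.    ] F [-0.4 -0.6  0.8] w 50.3
tool shift [13.7  0.9 -4.8] roll needed 0.02 q7 0.56
```

View pics/side2c.png

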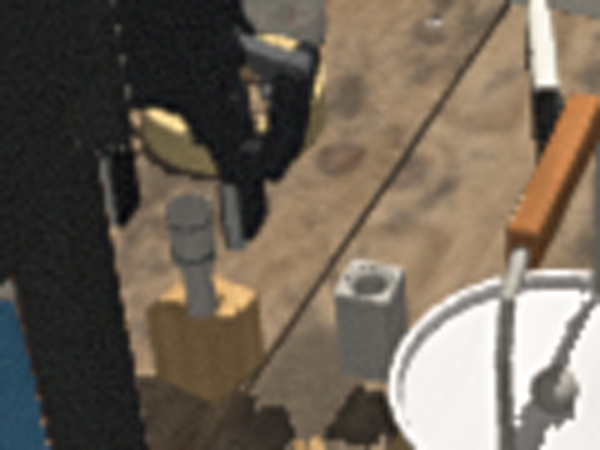

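View pics/top2c.png

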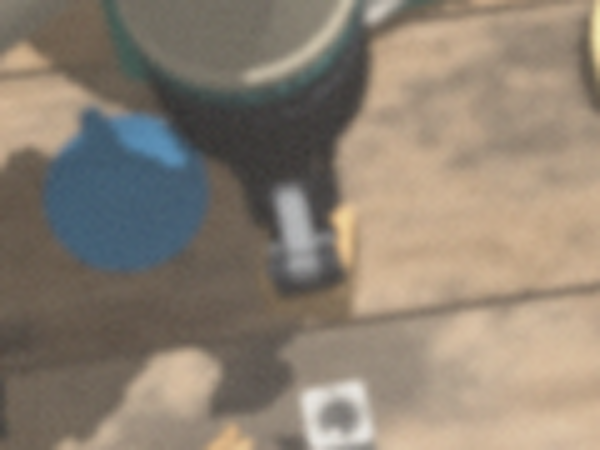

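Emit:
{"method": "apply_moves", "body": {"targets": [[[4, 1, -4.5], 0, 50], [[9.5, 0, 0], 0, 50], [[0, 0, 0], 0, 50]]}}

```text
clock: 4.55
eef_pos: [672.4, -97.4, 66.2]
tool_rot: [-0.345, 1.557, -0.29]
force: [0.6, 0.1, 0.0]
width: 50.4
```

Run:
```python
from g import *
go(670.5,-97,64,3.1)
for n in("side",):
    p,d=eyes.get_image(n);np.savez(f"{n}3.npz",p=p,d=d)
    crop(p,*((210,150,310,225) if n=='side' else (220,100,340,190)),7,f"pics/{n}3c.png")
go(670.5,-97,64,3.1)
```

```text
t 4.55 p [672.4 -97.4  66.2] ang 3.13 xaxis [ 0.0135 -0.004  -0.9999] F [0.6 0.1 0. ] w 50.4
tool shift [ 2.2  0.5 -1.9] roll needed 0.03 q7 0.57
t 4.6 p [672.8 -97.6  66.7] ang 3.12 xaxis [ 0.0144 -0.0044 -0.9999] F [0.2 1.1 0.7] w 50.0
tool shift [ 2.7  0.7 -2.3] roll needed 0.02 q7 0.57
```

View pics/side3c.png

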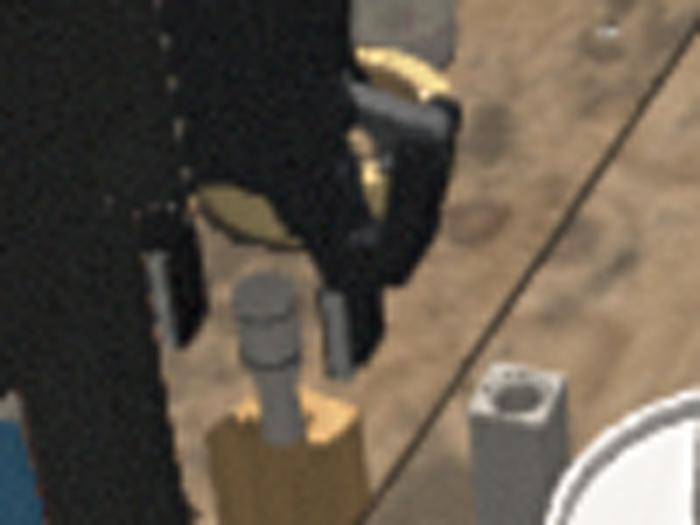

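Emit:
{"method": "apply_moves", "body": {"targets": [[[2, 0.5, -3.5], 0, 36], [[0, 0, 0], 0, 28], [[0, 0, 0], 0, 28]]}}

```text
clock: 4.97
eef_pos: [669.2, -97.4, 64.7]
tool_rot: [-0.353, 1.555, -0.298]
force: [-0.3, -0.6, -0.1]
width: 28.0
```

Run:
```python
from g import *
go(670.5,-97,64,3.1)
for n in("side",):
    p,d=eyes.get_image(n);np.savez(f"{n}3.npz",p=p,d=d)
    crop(p,*((210,150,310,225) if n=='side' else (220,100,340,190)),7,f"pics/{n}4c.png")
```

```text
t 4.97 p [669.2 -97.4  64.7] ang 3.12 xaxis [ 0.0147 -0.0045 -0.9999] F [-0.3 -0.6 -0.1] w 28.0
tool shift [0.7 0.3 1.3] roll needed 0.02 q7 0.57
```

View pics/side4c.png

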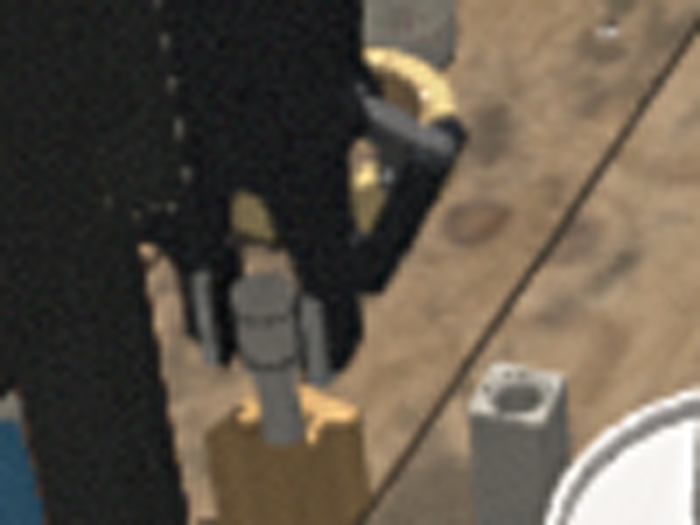

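Emit:
{"method": "apply_moves", "body": {"targets": [[[0, 0, -2], 0, 28], [[0, 0, 0], 0, 16], [[0, 0, 0], 0, 12], [[0, 0, 0], 0, 12], [[0, 0, 0], 0, 12]]}}

```text
clock: 5.65
eef_pos: [667.6, -97.5, 64.9]
tool_rot: [-0.347, 1.554, -0.292]
force: [0.4, -0.1, 0.1]
width: 17.7
```

Run:
```python
from g import *
go(670.5,-97,64,3.1)
for n in("side","top"):
    p,d=eyes.get_image(n);np.savez(f"{n}5.npz",p=p,d=d)
    crop(p,*((210,150,310,225) if n=='side' else (220,100,340,190)),7,f"pics/{n}5c.png")
```

```text
t 5.65 p [667.6 -97.5  64.9] ang 3.13 xaxis [ 0.0157 -0.0047 -0.9999] F [ 0.4 -0.1  0.1] w 17.7
tool shift [1.  0.4 2.9] roll needed 0.03 q7 0.58
```

View pics/side5c.png

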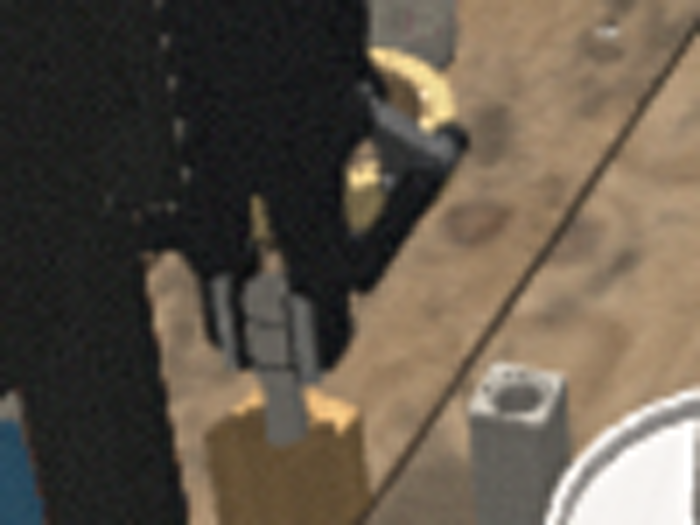

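Emit:
{"method": "apply_moves", "body": {"targets": [[[0, 0, 0], 0, 12], [[0, 0, 0], 0, 12]]}}

```text
clock: 6.0
eef_pos: [667.6, -97.5, 64.9]
tool_rot: [-0.346, 1.554, -0.291]
force: [0.5, -0.1, 0.8]
width: 17.6
```

Run:
```python
from g import *
go(670.5,-97,64,3.1)
for n in("side",):
    p,d=eyes.get_image(n);np.savez(f"{n}5.npz",p=p,d=d)
    crop(p,*((210,150,310,225) if n=='side' else (220,100,340,190)),7,f"pics/{n}6c.png")
```

```text
t 6.0 p [667.6 -97.5  64.9] ang 3.13 xaxis [ 0.0157 -0.0047 -0.9999] F [ 0.5 -0.1  0.8] w 17.6
tool shift [0.9 0.4 2.9] roll needed 0.03 q7 0.58
```

View pics/side6c.png

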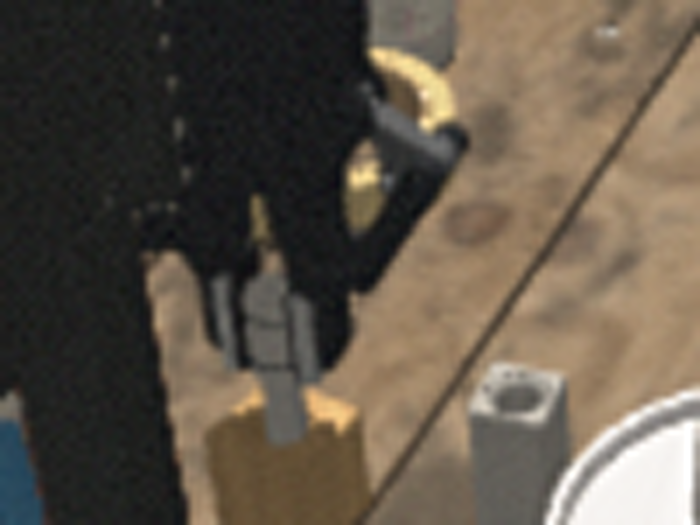

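View pics/top5c.png

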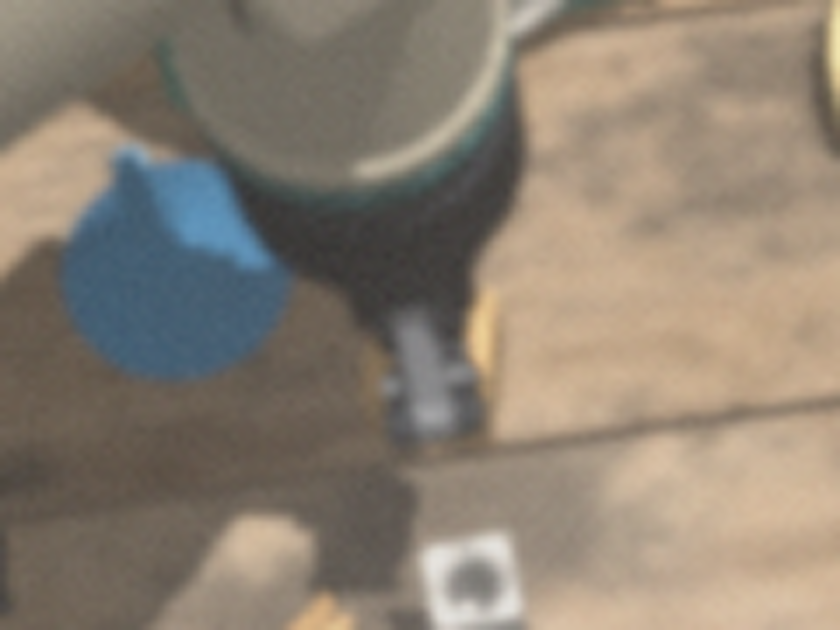

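Emit:
{"method": "apply_moves", "body": {"targets": [[[-10, 0, 0.2], 0, 12], [[-10, 0, 0.2], 0, 12], [[-15, 0, 0.2], 0, 12], [[-20, 0, 0], 0, 12], [[-25, 0, 0], 0, 12], [[-12, 0, 0], 0, 12], [[0, 0, 0], 0, 12]]}}

```text
clock: 6.92
eef_pos: [667.2, -97.4, 165.4]
tool_rot: [-0.32, 1.552, -0.266]
force: [-0.2, -0.5, -1.2]
width: 17.7
```

Run:
```python
from g import *
go(587.5,-101.5,159,3.1)
for n in("side","top"):
    p,d=eyes.get_image(n);np.savez(f"{n}7.npz",p=p,d=d);cv2.imwrite(f'pics/{n}7.png',p)
    crop(p,*((200,110,320,225) if n=='side' else (220,100,340,190)),5,f"pics/{n}7c.png")
```

```text
t 6.92 p [667.2 -97.4 165.4] ang 3.12 xaxis [ 0.0185 -0.005  -0.9998] F [-0.2 -0.5 -1.2] w 17.7
tool shift [  4.9   0.3 -79.9] roll needed 0.02 q7 0.52
```

View pics/side7c.png

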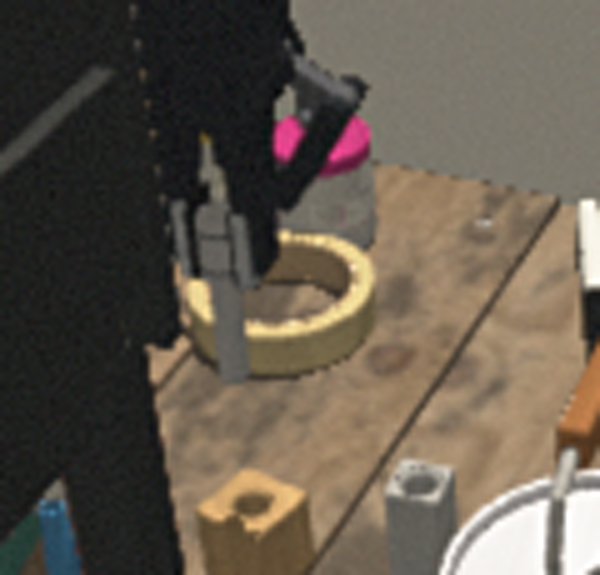

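View pics/top7c.png

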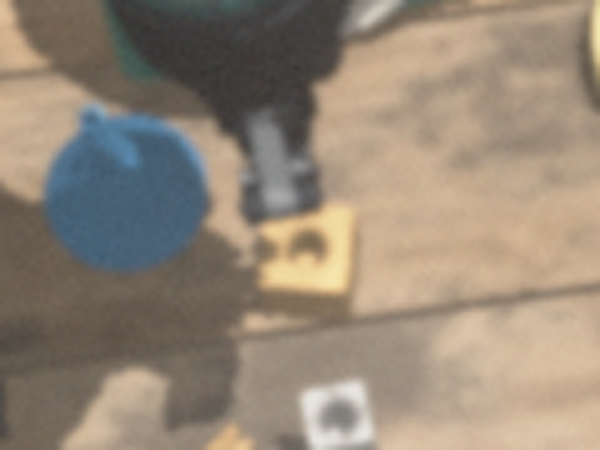

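Run:
```python
from h import *
f=lambda n,X:(proj(n,X)-np.array([200,110])+.5-.1)*5
for X in ([667.5,-97,110.5],[667.5,-97,165.5],[667.5,-97,195.5],[669.5,-97,110.5]): print(X,f('side',X))
# rod block hole and socket hole check, block hole in both
S=lambda x,y:(x/5-.4+200,y/5-.4+110)
T=lambda x,y:(x/5-.4+220,y/5-.4+100)
print('blockhole',atz('top',*T(308,247),40),atz('side',*S(250,505),40))
print('sock',atz('top',*T(339,414),72),atz('side',*S(421,485),72))
for v in(330,350,370): 
  print('shank', (proj('side',[667.5,-97,110.5])))
```

```text
[667.5, -97, 110.5] [242.31802927 379.94395108]
[667.5, -97, 165.5] [227.34835247 275.0659997 ]
[667.5, -97, 195.5] [218.68432772 214.36561327]
[669.5, -97, 110.5] [238.17129647 379.03510961]
blockhole [670.8116769  -97.47711753  40.        ] [671.2929008  -94.57675467  40.        ]
sock [ 588.86404747 -102.31800261   72.        ] [586.65285938 -98.48464357  72.        ]
shank [248.06360585 185.58879022]
shank [248.06360585 185.58879022]
shank [248.06360585 185.58879022]
```

Run:
```python
from h import *
p=np.load('side7.npz')['p'];crop(p,225,140,265,195,10,'pics/side7d.png')
```

```text
(no output)
```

View pics/side7d.png

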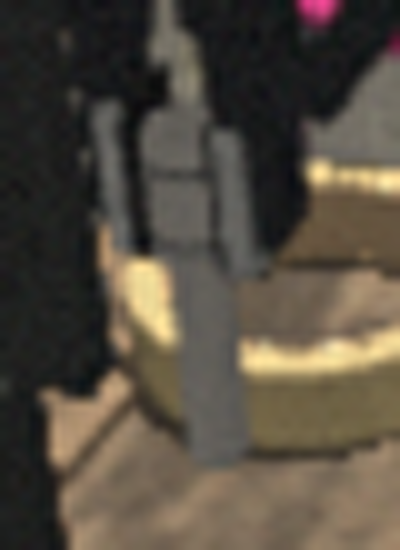

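Emit:
{"method": "apply_moves", "body": {"targets": [[[0, 0.5, -20], 0, 12], [[0, 0, -25], 0, 12], [[5, 0, -20], 0, 12], [[5, 0, -15], 0, 12], [[5, 0, -4], 0, 12], [[5, 0, 0], 0, 12], [[0, 0, 0], 0, 12]]}}

```text
clock: 7.9
eef_pos: [577.9, -100.1, 135.6]
tool_rot: [-0.572, 1.563, -0.517]
force: [-0.3, 0.5, 0.1]
width: 17.6
```

Run:
```python
from g import *
go(583.3,-102,135,3.1)
for n in("side","top"):
    p,d=eyes.get_image(n);np.savez(f"{n}8.npz",p=p,d=d);cv2.imwrite(f'pics/{n}8.png',p)
    crop(p,*((250,150,320,210) if n=='side' else (250,140,330,200)),9,f"pics/{n}8c.png")
```

```text
t 7.9 p [ 577.9 -100.1  135.6] ang 3.17 xaxis [ 0.0065 -0.0037 -1.    ] F [-0.3  0.5  0.1] w 17.6
tool shift [ 0.7 -2.2  5.3] roll needed 0.07 q7 0.61
```

View pics/side8c.png

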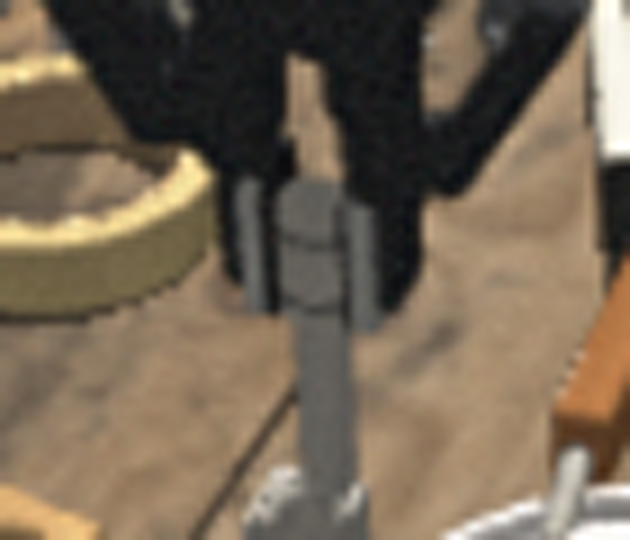

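View pics/top8c.png

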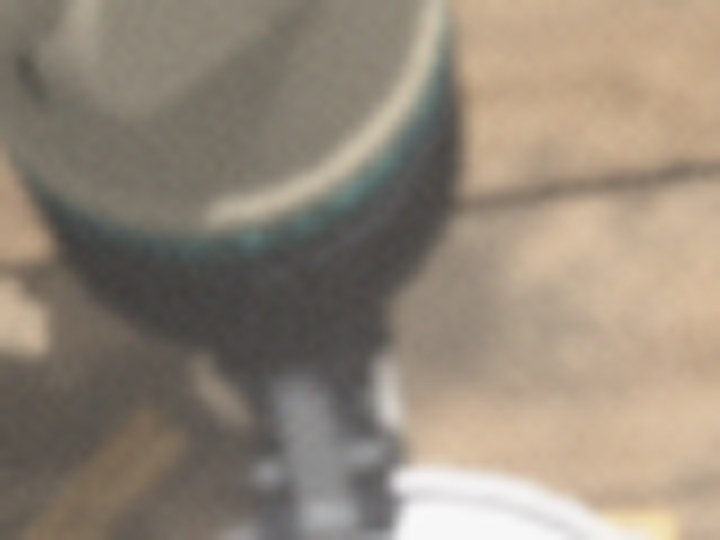

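Emit:
{"method": "apply_moves", "body": {"targets": [[[-3, -2, 4.5], 0, 12], [[0, 0, 0], 0, 12]]}}

```text
clock: 8.25
eef_pos: [584.1, -102.2, 139.8]
tool_rot: [-0.516, 1.561, -0.46]
force: [0.9, 0.0, -1.1]
width: 17.4
```

Run:
```python
from g import *
go(583.3,-102,135,3.1)
for n in("side",):
    p,d=eyes.get_image(n);np.savez(f"{n}9.npz",p=p,d=d);cv2.imwrite(f'pics/{n}9.png',p)
    crop(p,255,165,315,245,9,f"pics/{n}9c.png")
x,y,z=583.3,-102,0
S=lambda X:(proj('side',X)-np.array([255,165])+.5-.055)*9
s=status.read_state()['eef_pos']
foot=s[2]-54.9
print(foot,'expect foot', S([s[0]+2.5,s[1],foot]),'sock model', S([586.1,-99.2,72]),S([587.5,-102,72]))
```

```text
t 8.25 p [ 584.1 -102.2  139.8] ang 3.19 xaxis [ 0.0089 -0.0044 -1.    ] F [ 0.9  0.  -1.1] w 17.4
tool shift [ 4.8  0.3 -0.8] roll needed 0.09 q7 0.6
84.66975411743272 expect foot [267.76112481 329.42703442] sock model [266.48510257 377.0746622 ] [265.73634412 368.79470112]
```

View pics/side9c.png

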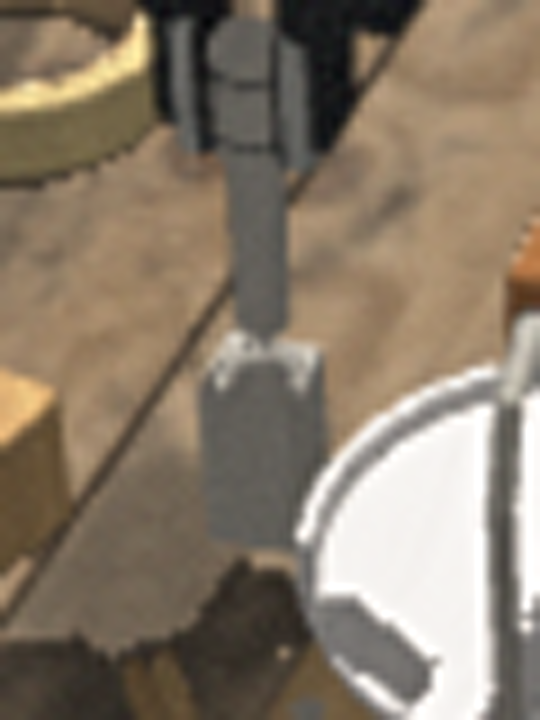

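Emit:
{"method": "apply_moves", "body": {"targets": [[[8, 0, 0], 0, 12], [[6, 0, 0], 0, 12], [[4, 0, 0], 0, 12], [[0, 0, 0], 0, 12]]}}

```text
clock: 8.8
eef_pos: [584.7, -102.1, 120.4]
tool_rot: [-0.474, 1.56, -0.418]
force: [0.4, 0.1, -0.2]
width: 17.4
```

Run:
```python
from g import *
go(583.6,-102,84.9,3.1)
for n in("side",):
    p,d=eyes.get_image(n);np.savez(f"{n}10.npz",p=p,d=d)
    crop(p,255,165,315,245,9,f"pics/{n}10c.png")
```

```text
t 8.8 p [ 584.7 -102.1  120.4] ang 3.2 xaxis [ 0.01   -0.0045 -0.9999] F [ 0.4  0.1 -0.2] w 17.4
tool shift [35.5  0.4 -1.4] roll needed 0.1 q7 0.62
```

View pics/side10c.png

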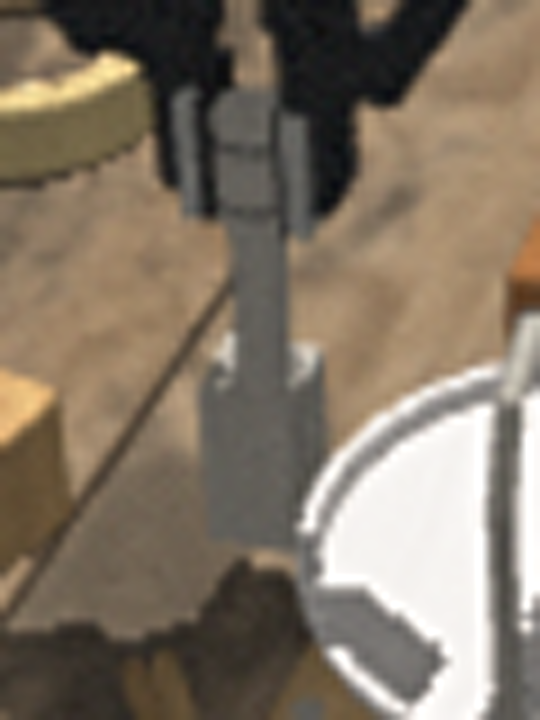

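Emit:
{"method": "apply_moves", "body": {"targets": [[[7, 0, -0.3], 0, 12], [[7, 0, 0], 0, 12], [[7, 0, 0], 0, 12], [[6, 0, 0], 0, 12]]}}

```text
clock: 9.35
eef_pos: [585.5, -102.2, 92.4]
tool_rot: [-0.421, 1.558, -0.365]
force: [1.9, 0.3, 0.8]
width: 17.5
```

```bash
python3 g.py 584 -102 84.9 3.1
```

```text
t 9.35 p [ 585.5 -102.2   92.4] ang 3.21 xaxis [ 0.012  -0.0046 -0.9999] F [1.9 0.3 0.8] w 17.5
tool shift [ 7.5  0.4 -1.6] roll needed 0.11 q7 0.64
```

Small side force only. Continue to seat.

Emit:
{"method": "apply_moves", "body": {"targets": [[[4, 0, -0.3], 0, 12], [[2, 0, 0], 0, 12], [[2, 0, 0], 0, 12]]}}

```text
clock: 9.72
eef_pos: [586.3, -102.4, 84.2]
tool_rot: [-0.385, 1.556, -0.329]
force: [1.4, 0.3, 10.0]
width: 17.6
```

Run:
```python
from g import *
go(583.6,-102,84.9,3.1)
for n in("side",):
    p,d=eyes.get_image(n);np.savez(f"{n}11.npz",p=p,d=d)
    crop(p,255,165,315,245,9,f"pics/{n}11c.png")
```

```text
t 9.72 p [ 586.3 -102.4   84.2] ang 3.22 xaxis [ 0.0136 -0.0046 -0.9999] F [ 1.4  0.3 10. ] w 17.6
tool shift [-0.7  0.5 -2.6] roll needed 0.12 q7 0.65
```

View pics/side11c.png

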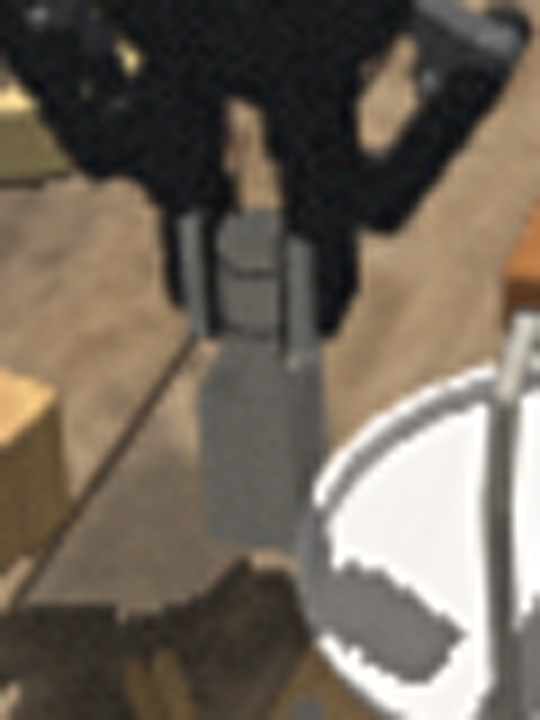

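Emit:
{"method": "apply_moves", "body": {"targets": [[[0, 0, 0], 0, 22], [[0, 0, 0], 0, 32], [[0, 0, 0], 0, 40], [[-10, 0, 0], 0, 40], [[-25, 0, 0], 0, 40], [[-35, 0, 0], 0, 50], [[-35, 0, 0], 0, 50], [[-30, 0, 0], 0, 50], [[0, 0, 0], 0, 50]]}}

```text
clock: 10.9
eef_pos: [582.1, -102.3, 225.3]
tool_rot: [-0.485, 1.561, -0.43]
force: [-0.1, 0.8, -0.5]
width: 50.1
```

Run:
```python
from g import *
go(502,-106,220,3.1)
for n in("side","top"):
    p,d=eyes.get_image(n);np.savez(f"{n}12.npz",p=p,d=d);cv2.imwrite(f'pics/{n}12.png',p)
    crop(p,*((240,160,390,270) if n=='side' else (230,160,350,300)),5 if n=='side' else 4,f"pics/{n}12c.png")
```

```text
t 10.9 p [ 582.1 -102.3  225.3] ang 3.13 xaxis [ 0.0092 -0.0042 -0.9999] F [-0.1  0.8 -0.5] w 50.1
tool shift [  4.6   0.7 -80.2] roll needed 0.03 q7 0.54
```

View pics/side12c.png

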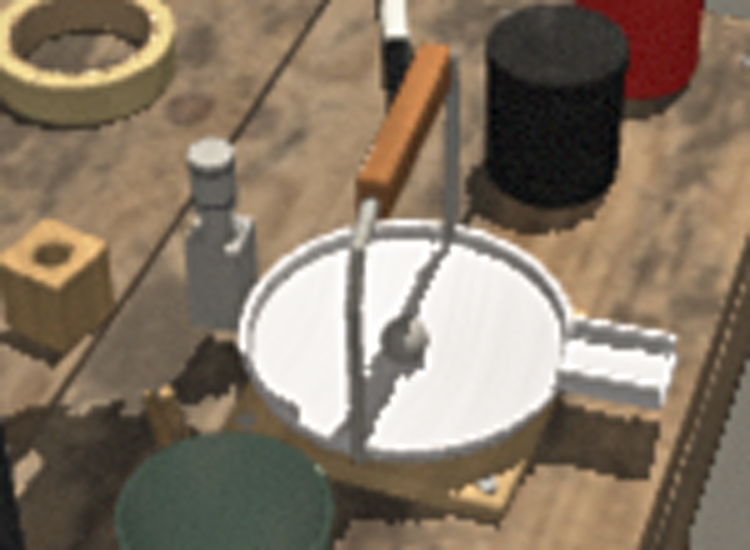

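View pics/top12c.png

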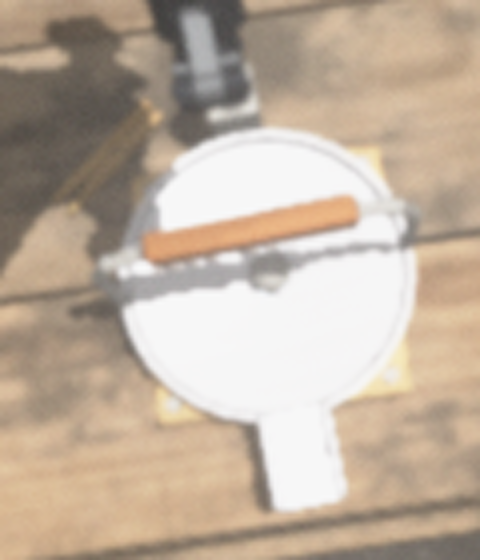

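Run:
```python
from h import *
for n in('side','top'):
    P=cloud(n,np.load(n+'12.npz'))
    m=lambda lo,hi:P[np.all((P>lo)&(P<hi),-1)]
    if n=='side':
        b=m([565,-125,80],[610,-80,150]);print('rod',len(b),b.max(0),np.percentile(b[:,2],[50,90,98]));
    b=m([440,-200,148],[560,-20,160]);print(n,'bar',len(b),b.mean(0),b.min(0),b.max(0))
    b2=b[:,:2]; 
    k=np.polyfit(b2[:,1],b2[:,0],1);print('dx/dy',k, 'x at y=-106:',np.polyval(k,-106))
T=lambda x,y:(x/4-.5+.125+230,y/4-.375+160)
for a in [(146,247),(355,211)]: print(atz('top',*T(*a),156))
S=lambda x,y:(x/5-.4+240,y/5-.4+160)
for a in [(373,190),(436,50)]: print(atz('side',*S(*a),156))
```

```text
rod 147 [598.40477987 -87.86599455 117.87170694] [106.44979377 116.36781958 117.30069425]
side bar 244 [501.75784964 -98.74870512 155.63617185] [ 494.00072456 -153.35986538  148.28907404] [511.49808465 -55.97324627 159.13204809]
dx/dy [-5.53612913e-02  4.96290994e+02] x at y=-106: 502.15929068608375
top bar 464 [ 502.37735016 -106.80884667  155.70712835] [ 493.77902112 -162.9233579   148.10107772] [512.90282568 -57.257654   159.96520301]
dx/dy [-5.64466371e-02  4.96348350e+02] x at y=-106: 502.3316934829746
[500.67033187 -60.29321674 156.        ]
[ 503.19939181 -152.37132251  156.        ]
[497.91813131 -52.1873553  156.        ]
[ 504.91734102 -147.68519564  156.        ]
```

Run:
```python
from h import *
P=cloud('side',np.load('side0.npz'));b=P[np.all((P>[650,-120,60])&(P<[695,-70,140]),-1)];print(len(b),b.max(0),np.percentile(b[:,2],[50,90,98]))
c=cv2
p=np.load('side12.npz')['p'];crop(p,270,180,300,230,12,'pics/s12d.png')
f=lambda X:(proj('side',X)-np.array([270,180])+.5-.04)*12
print('mouth z72',f([587,-99.5,72]),'shoulder z85',f([587,-99.5,85]),'z115',f([587,-99.5,115]))
```

```text
138 [678.95390893 -83.37246054  98.16832944] [85.90483067 96.38515477 97.50124314]
mouth z72 [171.57661858 320.89239106] shoulder z85 [167.1629985  265.57989656] z115 [156.67372674 134.12594823]
```

View pics/s12d.png

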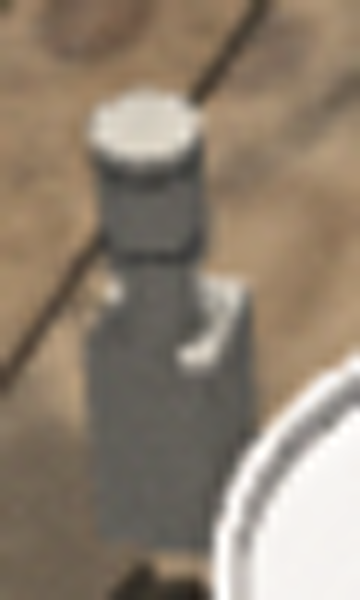

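Emit:
{"method": "apply_moves", "body": {"targets": [[[0, 2, -20], 0, 50], [[0, 2, -30], 0, 50], [[10, 0, -25], 0, 50], [[10, 0, -5], 0, 50], [[10, 0, 0], 0, 50], [[0, 0, 0], 0, 50]]}}

```text
clock: 11.75
eef_pos: [496.3, -100.4, 185.4]
tool_rot: [-2.764, 1.565, -2.708]
force: [-0.1, 0.6, -0.2]
width: 49.8
```

Run:
```python
from g import *
go(500.3,-106.5,127,3.15)
```

```text
t 11.75 p [ 496.3 -100.4  185.4] ang 3.22 xaxis [-0.0052 -0.0024 -1.    ] F [-0.1  0.6 -0.2] w 49.8
tool shift [58.4 -6.2  4. ] roll needed 0.07 q7 0.61
```

Emit:
{"method": "apply_moves", "body": {"targets": [[[0, -6.2, 4], 0, 50], [[15, 0, 0], 0, 50], [[15, 0, 0], 0, 50], [[13, 0, 0], 0, 50], [[0, 0, 0], 0, 50]]}}

```text
clock: 12.38
eef_pos: [502.3, -107.1, 138.7]
tool_rot: [-2.625, 1.565, -2.568]
force: [0.3, 0.8, 0.0]
width: 49.8
```

Run:
```python
from g import *
go(500.3,-106.5,127,3.15)
for n in("side","top"):
    p,d=eyes.get_image(n);np.savez(f"{n}13.npz",p=p,d=d);cv2.imwrite(f'pics/{n}13.png',p)
    crop(p,*((270,120,390,220) if n=='side' else (230,160,350,300)),6 if n=='side' else 4,f"pics/{n}13c.png")
```

```text
t 12.38 p [ 502.3 -107.1  138.7] ang 3.26 xaxis [-0.0049 -0.0032 -1.    ] F [0.3 0.8 0. ] w 49.8
tool shift [11.8  0.8 -1.9] roll needed 0.11 q7 0.67
```

View pics/side13c.png

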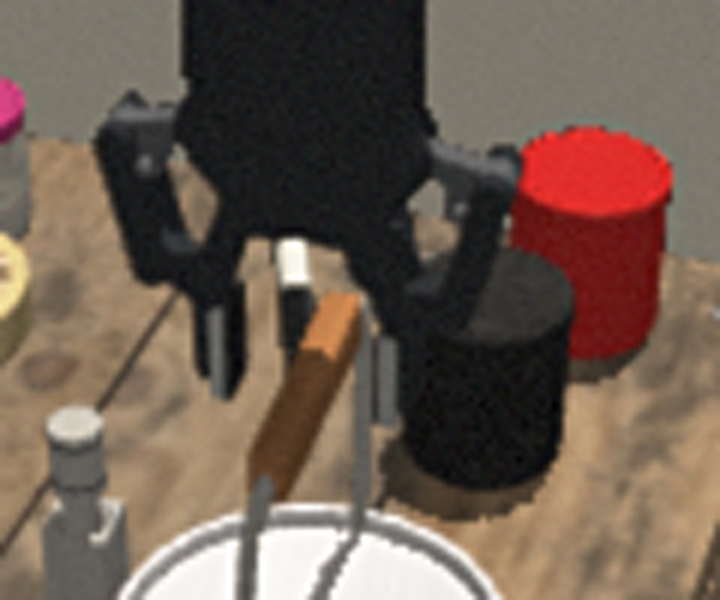

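View pics/top13c.png

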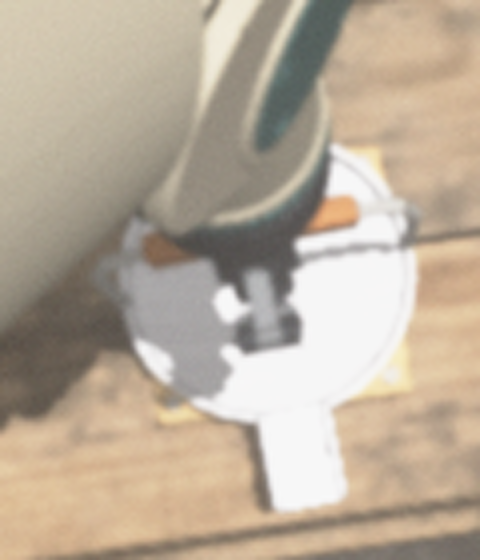

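Emit:
{"method": "apply_moves", "body": {"targets": [[[6, 0.8, -1.9], 0, 44], [[5, 0, 0], 0, 36], [[0, 0, 0], 0, 26], [[0, 0, 0], 0, 20], [[0, 0, 0], 0, 20]]}}

```text
clock: 13.1
eef_pos: [501.8, -106.8, 129.2]
tool_rot: [-1.745, 1.567, -1.688]
force: [-0.1, -0.4, -0.2]
width: 20.3
```

Run:
```python
from g import *
go(500.3,-106.5,127,3.15)
for n in("side",):
    p,d=eyes.get_image(n);np.savez(f"{n}14.npz",p=p,d=d)
    crop(p,*((290,140,370,210) if n=='side' else (230,160,350,300)),9 if n=='side' else 4,f"pics/{n}14c.png")
```

```text
t 13.1 p [ 501.8 -106.8  129.2] ang 3.28 xaxis [-5.0e-04 -3.9e-03 -1.0e+00] F [-0.1 -0.4 -0.2] w 20.3
tool shift [ 2.2  0.4 -1.5] roll needed 0.13 q7 0.68
```

View pics/side14c.png

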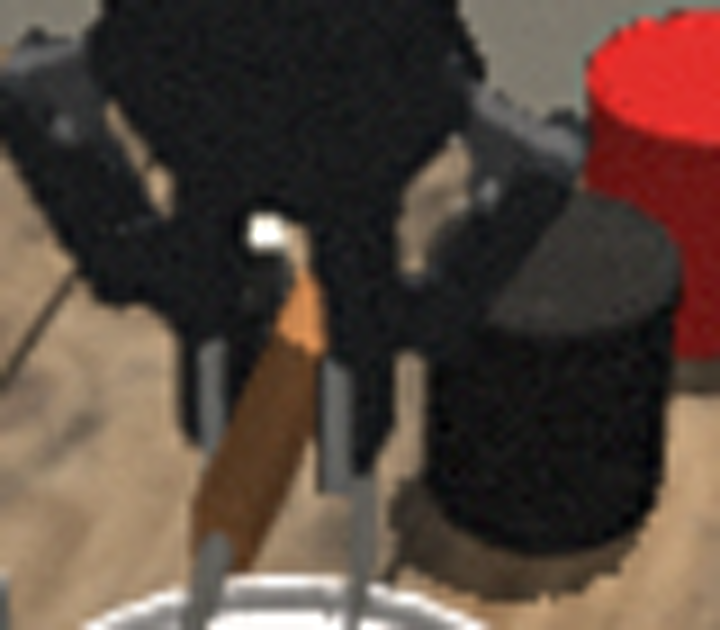

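Emit:
{"method": "apply_moves", "body": {"targets": [[[1, 0, -1.3], 0, 20], [[0, 0, 0], 0, 8], [[0, 0, 0], 0, 6], [[0, 0, 0], 0, 6], [[0, 0, 0], 0, 6]]}}

```text
clock: 13.78
eef_pos: [500.4, -106.7, 128.0]
tool_rot: [-1.79, 1.567, -1.733]
force: [0.6, 0.5, -1.6]
width: 12.9
```

Run:
```python
from g import *
go(500.3,-106.5,127,3.15)
for n in("side",):
    p,d=eyes.get_image(n);np.savez(f"{n}15.npz",p=p,d=d)
    crop(p,280,120,390,260,5,f"pics/{n}15c.png")
```

```text
t 13.78 p [ 500.4 -106.7  128. ] ang 3.29 xaxis [-6.0e-04 -3.8e-03 -1.0e+00] F [ 0.6  0.5 -1.6] w 12.9
tool shift [ 1.   0.3 -0.1] roll needed 0.14 q7 0.69
```

View pics/side15c.png

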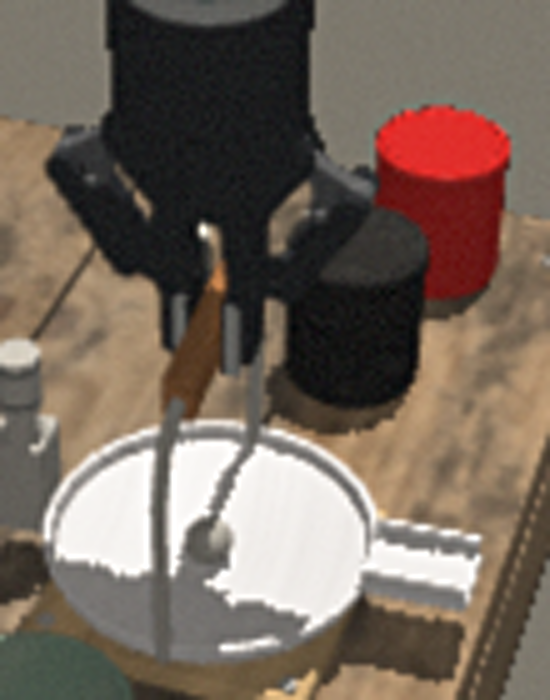

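Emit:
{"method": "apply_moves", "body": {"targets": [[[-2, 0, 0], 0, 6], [[-4, 0, 0], 0, 6], [[-6, 0, 0], 0, 6], [[-6, 0, 0], 0, 6], [[-6, 0, 0], 0, 6], [[-4, 0, 0], 0, 6], [[0, 0, 0], 0, 6]]}}

```text
clock: 14.7
eef_pos: [499.5, -106.3, 157.7]
tool_rot: [-2.205, 1.567, -2.148]
force: [0.1, -0.6, -3.7]
width: 13.0
```

Run:
```python
from g import *
go(500.4,-106.7,260,3.15)
for n in("side",):
    p,d=eyes.get_image(n);np.savez(f"{n}16.npz",p=p,d=d)
    crop(p,260,110,390,270,5,f"pics/{n}16c.png")
```

```text
t 14.7 p [ 499.5 -106.3  157.7] ang 3.29 xaxis [-0.0022 -0.0034 -1.    ] F [ 0.1 -0.6 -3.7] w 13.0
tool shift [-102.3   -0.7    0.6] roll needed 0.14 q7 0.65
```

View pics/side16c.png

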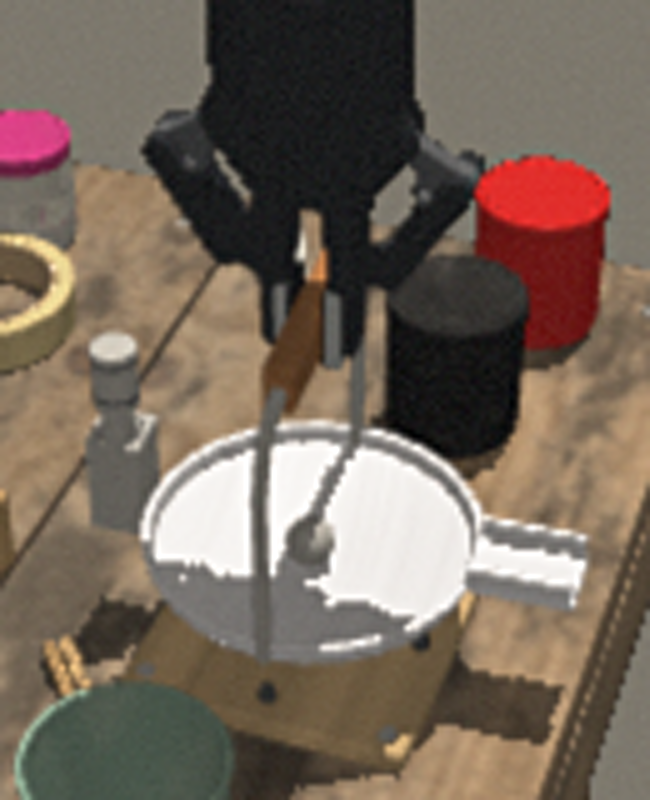

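Emit:
{"method": "apply_moves", "body": {"targets": [[[-6, 0, 0], 0, 6], [[-10, 0, 0], 0, 6], [[-12, 0, 0], 0, 6], [[-12, 0, 0], 0, 6], [[-12, 0, 0], 0, 6], [[-12, 0, 0], 0, 6], [[-12, 0, 0], 0, 6], [[-10, 0, 0], 0, 6], [[-5, 0, 0], 0, 6], [[0, 0, 0], 0, 6]]}}

```text
clock: 16.0
eef_pos: [499.5, -106.0, 255.5]
tool_rot: [-2.146, 1.567, -2.088]
force: [-0.2, 0.3, -3.3]
width: 13.0
```

Run:
```python
from g import *
go(510,-37,260,-86.7)
for n in("side","top"):
    p,d=eyes.get_image(n);np.savez(f"{n}17.npz",p=p,d=d);cv2.imwrite(f'pics/{n}17.png',p)
```

```text
t 16.0 p [ 499.5 -106.   255.5] ang 3.27 xaxis [-0.0018 -0.0031 -1.    ] F [-0.2  0.3 -3.3] w 13.0
tool shift [-4.7 68.3 14.4] roll needed 89.97 q7 0.55
```

View pics/side17.png

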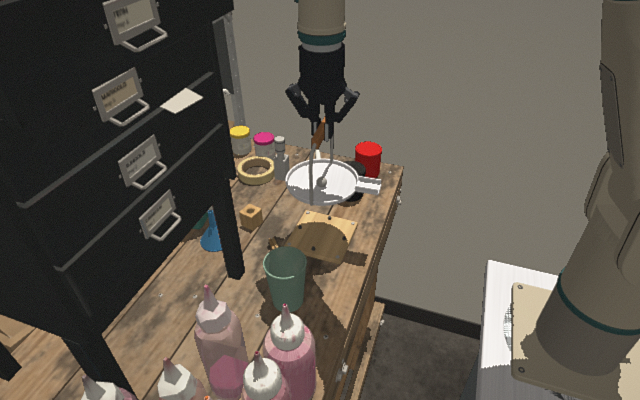

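View pics/top17.png

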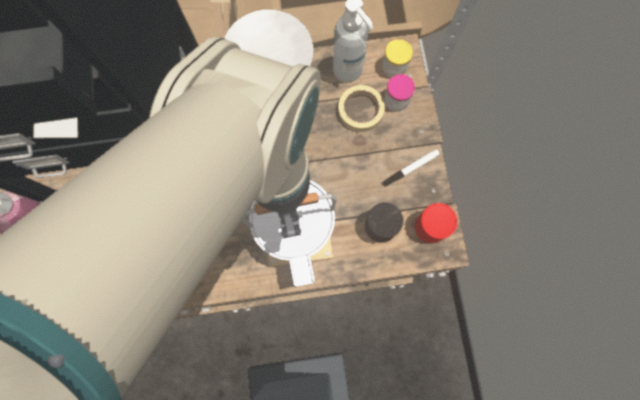

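Run:
```python
from h import *
A=cloud('top',np.load('top0.npz'));B=cloud('top',np.load('top17.npz'))
da=np.load('top0.npz')['d'];db=np.load('top17.npz')['d']
m=(da-db>60)&(db>0)
Q=B[m]
for x in range(400,700,25):
    q=Q[(Q[:,0]>x)&(Q[:,0]<x+25)&(Q[:,2]>220)]
    if len(q): print(x,len(q),'y',q[:,1].min().round(),q[:,1].max().round(),'z',q[:,2].min().round(),q[:,2].max().round(),'z at ymax',q[q[:,1].argmax()].round())
C=A.reshape(-1,3);c=C[(C[:,0]>530)&(C[:,1]>30)&(C[:,2]>300)];print('cab',c.min(0),c.max(0))
print(status.read_state()['qpos'].round(3))
```

```text
400 7965 y -112.0 -17.0 z 610.0 752.0 z at ymax [401. -17. 744.]
425 6350 y -128.0 -31.0 z 345.0 729.0 z at ymax [427. -31. 721.]
450 6052 y -142.0 -45.0 z 307.0 707.0 z at ymax [451. -45. 699.]
475 4749 y -168.0 -31.0 z 220.0 685.0 z at ymax [493. -31. 233.]
500 3088 y -182.0 -58.0 z 222.0 670.0 z at ymax [502. -58. 668.]
525 853 y -133.0 -72.0 z 614.0 654.0 z at ymax [525. -72. 654.]
550 6 y -102.0 -88.0 z 616.0 631.0 z at ymax [550. -88. 631.]
cab [554.7476493   39.04467165 300.00753254] [847.66588409 299.55638463 639.07588196]
[-0.264  0.457  0.605  1.881 -0.321  0.903  0.551]
```

Emit:
{"method": "apply_moves", "body": {"targets": [[[0, 0, 0], 2, 6], [[0, 0, 0], 4, 6], [[0, 0, 0], 6, 6], [[0, 0, 0], 6, 6], [[0, 0, 0], 6, 6], [[0, 0, 0], 6, 6], [[0, 0, 0], 6, 6], [[0, 0, 0], 5, 6], [[0, 0, 0], 3, 6], [[0, 0, 0], 1, 6]]}}

```text
clock: 17.35
eef_pos: [497.1, -104.9, 251.2]
tool_rot: [-2.141, 1.56, -2.908]
force: [0.2, 0.1, -4.0]
width: 12.8
```

Run:
```python
from g import *
go(510,-37,258,-86.7)
for n in("side",):
    p,d=eyes.get_image(n);np.savez(f"{n}18.npz",p=p,d=d);crop(p,250,80,410,240,4,f'pics/{n}18.png')
```

```text
t 17.35 p [ 497.1 -104.9  251.2] ang -43.93 xaxis [-0.0107 -0.0026 -0.9999] F [ 0.2  0.1 -4. ] w 12.8
tool shift [ -7.1  57.8 -37.9] roll needed 42.77 q7 -0.11
```

View pics/side18.png

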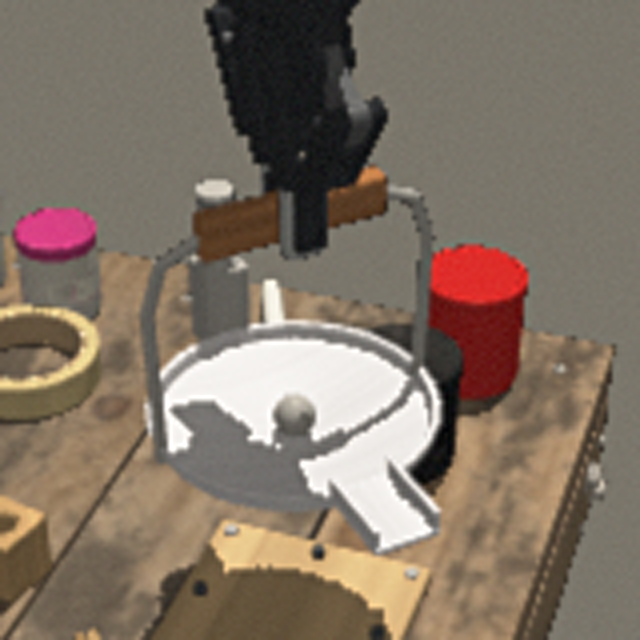

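Emit:
{"method": "apply_moves", "body": {"targets": [[[-0.5, 0, 0], 2, 6], [[-0.5, 0, 0], 4, 6], [[-0.5, 0, 0], 6, 6], [[-0.5, 0, 0], 6, 6], [[-0.5, 0, 0], 6, 6], [[-0.5, 0, 0], 6, 6], [[-0.5, 0, 0], 6, 6], [[-0.5, 0, 0], 4, 6], [[0, 0, 0], 2, 6], [[0, 0, 0], 0, 6]]}}

```text
clock: 18.65
eef_pos: [497.3, -104.1, 255.3]
tool_rot: [-1.557, 1.561, -3.088]
force: [-0.4, -0.9, -4.1]
width: 12.9
```

Run:
```python
from g import *
go(510,-37,258,-86.7)
for n in("side",):
    p,d=eyes.get_image(n);np.savez(f"{n}19.npz",p=p,d=d);crop(p,250,80,410,280,4,f'pics/{n}19.png')
```

```text
t 18.65 p [ 497.3 -104.1  255.3] ang -87.75 xaxis [-1.030e-02 -5.000e-04 -9.999e-01] F [-0.4 -0.9 -4.1] w 12.9
tool shift [ -2.9  15.3 -66.6] roll needed -1.05 q7 -0.71
```

View pics/side19.png

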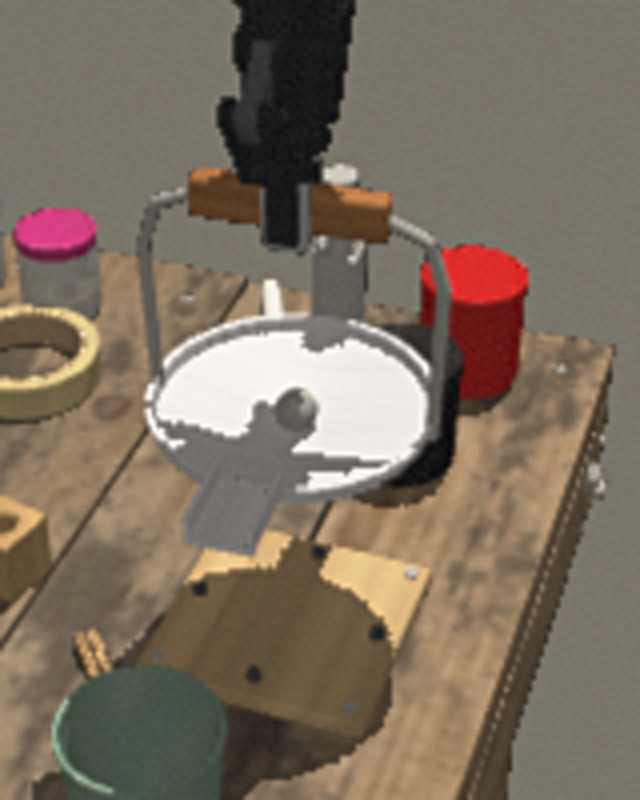

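Emit:
{"method": "apply_moves", "body": {"targets": [[[-0.5, 0.3, -1.5], 0, 6], [[-0.5, 0.7, -3], 0, 6], [[-0.5, 1, -4.5], 0, 6], [[-0.5, 1.3, -6], 0, 6], [[-0.5, 1.5, -6.5], 0, 6], [[-0.5, 1.5, -6.5], 0, 6], [[0, 1.5, -6.5], -0.5, 6], [[0, 1.5, -6.5], -0.5, 6], [[0, 1.3, -5.5], 0, 6], [[0, 1, -4.5], 0, 6]]}}

```text
clock: 19.95
eef_pos: [507.4, -48.4, 258.5]
tool_rot: [-1.687, 1.561, 3.086]
force: [0.3, -0.3, -3.5]
width: 12.7
```

```bash
python3 g.py 510 -37 258 -86.7
```

```text
t 19.95 p [507.4 -48.4 258.5] ang -86.54 xaxis [-9.9e-03  6.0e-04 -1.0e+00] F [ 0.3 -0.3 -3.5] w 12.7
tool shift [  0.5   3.3 -11.2] roll needed 0.16 q7 -0.8
```

Emit:
{"method": "apply_moves", "body": {"targets": [[[0, 1, -3.5], 0, 6], [[0, 1, -2.5], 0, 6], [[0, 0.5, -1.5], 0, 6], [[0, 0, -0.7], 0, 6], [[0, 0, 0], 0, 6], [[0, 0, 0], 0, 6]]}}

```text
clock: 20.7
eef_pos: [509.5, -39.8, 258.5]
tool_rot: [-1.635, 1.561, 3.137]
force: [-0.2, 0.4, -3.6]
width: 13.3
```

Run:
```python
from g import *
go(510,-37,258,-86.7)
for n in("side","top"):
    p,d=eyes.get_image(n);np.savez(f"{n}20.npz",p=p,d=d);crop(p,*((230,90,390,320) if n=='side' else(160,150,360,290)),3.4,f'pics/{n}20.png')
```

```text
t 20.7 p [509.5 -39.8 258.5] ang -86.57 xaxis [-0.0099  0.     -1.    ] F [-0.2  0.4 -3.6] w 13.3
tool shift [ 0.5  0.7 -2.8] roll needed 0.13 q7 -0.82
```

View pics/side20.png

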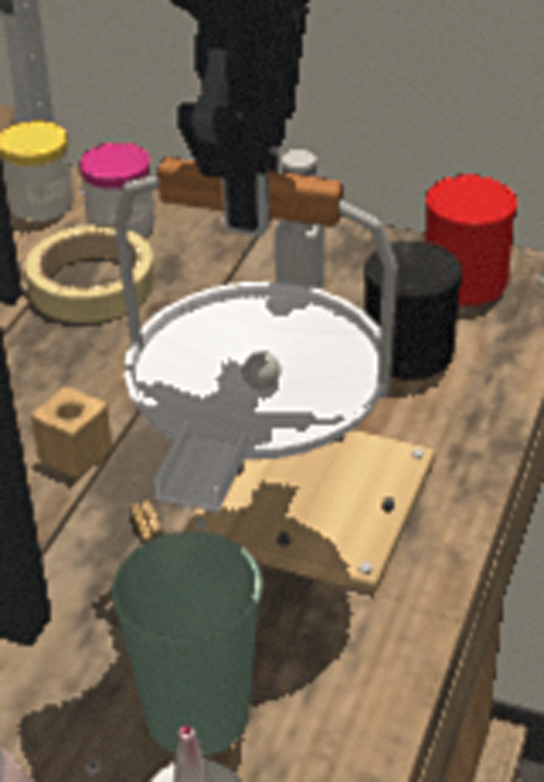

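View pics/top20.png

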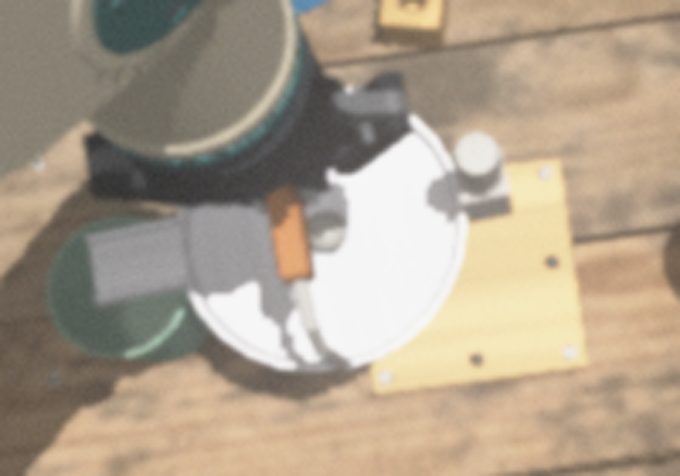

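Run:
```python
from h import *
k=3.4;o=-.5+.5/k
T=lambda x,y:(x/k+o+160,y/k+o+150)
S=lambda x,y:(x/k+o+230,y/k+o+90)
for a,b in [((93,269),(189,500))]:
    print(tri(T(*a),S(*b)),atz('top',*T(*a),164),atz('side',*S(*b),164))
for a in[(88,233),(98,305)]: print('corner',atz('top',*T(*a),168))
print('ball',tri(T(327,230),S(262,370)),atz('top',*T(327,230),157.5),atz('side',*S(262,370),157.5))
print('rodtop',atz('top',*T(477,155),245.5))
# tilt: rim plane fit via side cloud and floor
for n in('side','top'):
    P=cloud(n,np.load(n+'20.npz'))
    s=[P[v,u] for v in range(400) for u in range(640)]
    s=np.array(s);c=np.array([511,-38.]);r=np.hypot(s[:,0]-c[0],s[:,1]-c[1])
    m=(r<62)&(r>20)&(s[:,2]>146)&(s[:,2]<166);q=s[m]
    A=np.c_[q[:,0]-c[0],q[:,1]-c[1],r[m],np.ones(len(q))];x,*_=np.linalg.lstsq(A,q[:,2],rcond=None);print(n,len(q),'tilt dz/dx,dz/dy, cone',x)
    L=s[(s[:,2]>150)&(s[:,2]<185)&(s[:,1]>40)&(s[:,1]<95)&(abs(s[:,0]-505)<30)]
    if len(L): print('lip pts',len(L),L.min(0),L.max(0),np.percentile(L,97,axis=0),L.mean(0))
    b=s[(s[:,2]>100)&(s[:,2]<113)&(s[:,1]>25)&(s[:,1]<125)&(abs(s[:,0]-505)<50)]; print('beaker',b.min(0),b.max(0))
P=cloud('side',np.load('side0.npz')).reshape(-1,3);c=np.array([503.5,-107.]);r=np.hypot(*(P[:,:2]-c).T);m=(r<62)&(r>20)&(P[:,2]>15)&(P[:,2]<35);q=P[m]
A=np.c_[q[:,:2]-c,r[m],np.ones(len(q))];print('start ref',np.linalg.lstsq(A,q[:,2],rcond=None)[0])
```

```text
(array([504.60349239,  73.82787556, 166.36182791]), np.float64(1.9291810813361947)) [506.07379528  74.73097283 164.        ] [504.66280877  71.68058102 164.        ]
corner [523.96207874  74.64872614 168.        ]
corner [486.67121429  72.6287685  168.        ]
ball (array([510.06559677, -43.58210631, 157.30947963]), np.float64(0.23230075407389553)) [510.14099638 -43.58029203 157.5       ] [509.85383596 -43.35634474 157.5       ]
rodtop [ 515.82648826 -126.36753356  245.5       ]
side 1803 tilt dz/dx,dz/dy, cone [-6.49530506e-03  5.65924450e-03  1.99000146e-01  1.45946469e+02]
lip pts 370 [487.32461319  40.35820543 163.2018582 ] [523.61924205  78.08885664 179.08889941] [520.99652963  75.98035687 177.74377239] [505.72361653  59.95763343 169.32793173]
beaker [468.37577789  40.36102166 100.00427086] [545.07889025 117.88816182 112.0206552 ]
top 2274 tilt dz/dx,dz/dy, cone [-5.76430308e-03  7.51034047e-03  2.06582910e-01  1.44942231e+02]
lip pts 423 [487.16844145  40.06251416 162.36056884] [523.07738116  75.26291595 179.15667304] [520.87180659  73.18202295 177.85797117] [505.72730048  56.97621747 168.64970733]
beaker [467.87982536  40.13867114 100.06452391] [544.68736999 115.60655258 112.30236016]
start ref [-1.40653409e-04 -8.70777035e-03  1.97155740e-01  1.53616517e+01]
```

Emit:
{"method": "apply_moves", "body": {"targets": [[[0, 0, -0.8], 0, 6], [[0, 0.2, -1.2], 0, 6], [[0, 0.2, -0.8], 0, 6], [[0, 0, 0], 0, 6], [[0, 0, 0], 0, 6], [[0, 0, 0], 0, 6], [[0, 0, 0], 0, 6], [[0, 0, 0], 0, 6]]}}

```text
clock: 21.8
eef_pos: [509.7, -36.9, 258.5]
tool_rot: [-1.639, 1.561, 3.133]
force: [-0.7, 1.1, -3.5]
width: 13.1
```

Run:
```python
from g import *
go(510,-37,258,-86.7);print(status.read_state()['qd'].round(4))
for n in("side","top"):
    p,d=eyes.get_image(n);np.savez(f"{n}21.npz",p=p,d=d);crop(p,*((230,90,390,320) if n=='side' else(160,150,360,290)),3.4,f'pics/{n}21.png')
    s=cloud(n,np.load(n+'21.npz')).reshape(-1,3)
    L=s[(s[:,2]>150)&(s[:,2]<185)&(s[:,1]>40)&(s[:,1]<95)&(abs(s[:,0]-505)<30)];print(n,'lip',L.min(0),L.max(0),np.percentile(L,97,axis=0))
    b=s[(s[:,2]>100)&(s[:,2]<113)&(s[:,1]>25)&(s[:,1]<125)&(abs(s[:,0]-505)<50)]; print('beaker',b.min(0),b.max(0))
    j=s[(s[:,2]>70)&(s[:,2]<84)&(s[:,1]>-340)&(s[:,1]<-220)&(abs(s[:,0]-480)<80)];print('jar',j.min(0),j.max(0))
```

```text
t 21.8 p [509.7 -36.9 258.5] ang -86.59 xaxis [-9.9e-03  1.0e-04 -1.0e+00] F [-0.7  1.1 -3.5] w 13.1
tool shift [0.5 0.3 0.1] roll needed 0.11 q7 -0.82
[-0.0003  0.0008  0.0001 -0.0004 -0.0019  0.0002  0.0006]
side lip [487.71113303  40.11695779 162.58957377] [524.03403     80.49313177 179.05003635] [521.55104998  78.80070933 177.73896392]
beaker [468.12745796  40.229141   100.01239165] [545.43654944 118.13918457 112.31927912]
jar [ 452.40912342 -310.60138474   70.06655046] [ 520.87020139 -240.13741497   81.58943411]
top lip [487.49468594  40.01123791 161.48905681] [523.18053569  77.48056007 179.88479625] [521.21688931  75.84371913 177.97540517]
beaker [468.2793176   41.92328973 100.07407245] [544.43256302 115.31192421 112.37745648]
jar [ 452.61174456 -312.12458228   70.03079513] [ 521.04274775 -242.67031949   82.81575055]
```

View pics/top21.png

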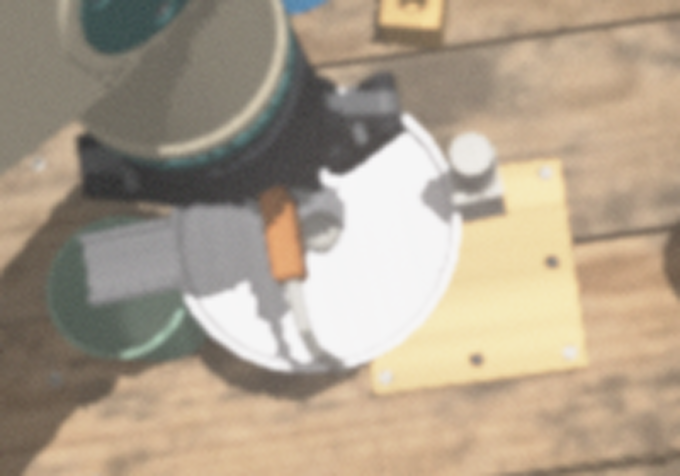

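View pics/side21.png

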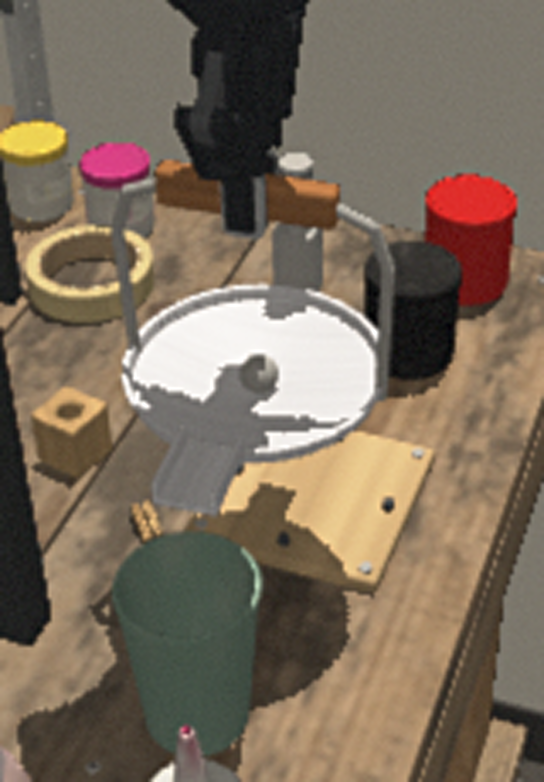

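Lip end, beaker, jar, rod and ball are all where they should be, and the arm is at rest. Handing in.

```bash
python3 -c "
from cell import ctrl
print(ctrl.finish_job())"
```

```text
the job is handed in; nothing more can be done
None
```

The job is handed in at about 22 s on the clock, with the dish held level and still over the beaker. Nothing went wrong along the way, but I got no verdict back.

- **Rod:** I slid it into the socket until it bottomed out. Contact force was about 10 N, and its top then measured at the height expected when fully in. I then let it go.
- **Dish:** I lifted it about 130 mm straight up by the handle bar, turned it a quarter turn towards the beaker and moved it about 67 mm sideways.

Last checks:
- **Lip position:** the end is about 1–2 mm from the middle of the beaker's mouth and roughly 50 mm above the rim. The two cameras disagree by about 3 mm in absolute y, but each shows the lip centred over the beaker.
- **Level:** the tool picked up about 0.6° of tilt, which I could not correct. A fit to the dish floor shows about the same, 0.5–0.6°.
- **Ball:** it lies in the flat middle, about 3 mm off centre as measured just before the final 3 mm shift. It still looked central in the last pictures.
- **Beaker and jar:** both are standing where they started, within camera accuracy.
- **Arm:** joint speeds are practically zero. The wrist carries about 3.5 N, which is the dish's weight.

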